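Clamp the sample tube and set the throttle valve two turns open

ROBOT

A 6-joint arm with a two-finger parallel gripper is mounted at the origin on a cart in front of the work surface, level with it; the furniture and walls round the work are solid. World frame = base frame: x ahead of the robot, y to its left, z up, the work surface at z = 0. Lengths are in m, angles in rad, forces in N, time in s.
With the tool pointing down it reaches from about 0.35 to 0.775 m from the base axis. Payload 7.3 kg.
Tool frame: the origin (TCP) lies at the very end of the fingers, on their centre line; the grasp point (between the pads) lies 19 mm behind it (robot.tcp_to_grasp is the distance from the TCP to the grasp point, in m); z points along the fingers, y is the direction in which the jaws open and shut (so a half turn about z gives the same grasp; the last joint's range is limited). The gripper opens to 92 mm and grips with 3 to 60 N. Pads are 19 mm wide; open, the fingers measure 130 mm over their backs; the gripper's body (75 mm by 190 mm) begins 47 mm behind the grasp point.
Start: joints at [1.079, 0.342, 1.524, -0, 1.275, -0.146], TCP at [0.178, 0.494, 0.19] pointing down, gripper open.
Joint ranges: [-2.53, 2.53], [-0.77, 2.02], [0.04, 2.7], [-1, 4.14], [0.28, 2.66], [-3.11, 3.11]. Speed limits (rad/s): [2.57, 2.57, 3.14, 3.14, 3.14, 3.14].

INTERFACE

Orientations are given as [roll, pitch, yaw] about the fixed x, y, z axes, in that order (R = Rz(yaw) Ry(pitch) Rx(roll)).
In Python, from cell import robot gives the robot as it stands.
- The arm moves only by the tool arm_command, never from a script. Its argument "motion" is a list that holds one entry, the list of rows, each a list of 7 numbers: the turn, a rotation vector about the tool's x, y, z in units of 90 degrees (1.0 is 90 degrees), then the shift along the tool's x, y, z in units of 30 cm (1.0 is 30 cm), then the opening, from -1 (shut) to 1 (fully open). In form: [[[wx, wy, wz, tx, ty, tz, grip], ...]]. A call has 1 to 8 rows; each row is the pose to reach, as a shift and turn from the pose commanded when the call began, along the tool's axes at that moment; what a row does not reach only later rows make up. A row lasts 1/10 s, in which the tool goes at most 50 mm and 8.59 degrees, less where a joint would pass 70% of its speed; a pose out of reach is approached as far as the arm can. A call with a number of a shift or a turn outside -1 to 1 is refused whole. A call with a gripper value outside its range is refused whole. The fingers move at their own pace and stop on an object; "grip_force" is the grip in N (left out, the last holds). Time passes only in rows, so rows that repeat a pose let the fingers close. It gives the time, the measured TCP pose, the force and the opening at its end, in the units of the state.
- robot.observe(): the state, without advancing time (a new reading comes with each control period).
- robot.read_camera(name): name is "scene" or "top" or "wrist"; returns a dict with "image" (420x560x3 uint8, red, green, blue), "z_map" (420x560 float32, m along the optical axis (not along the pixel's ray), 0 where there is no reading), "fov_y" (degrees; the focal length in pixels is half the picture's height over the tangent of half this angle, whatever the lens; pixels are square), "cx", "cy" (the principal point, pixels), "cam_to_world" (4x4, takes a point from camera to world coordinates). Camera axes: x right, y down, z forward; pixel columns grow to the right and rows downward; lengths in m; the calibration is good to about 2 mm. A picture is of the moment at which its call begins.
- robot.hand_in(): hands the job in, once; it reports no verdict.
The state is a dict: "time": time; "qpos": joint angles; "qvel": joint speeds; "joint_efforts": joint torques, N m; "tool_pos": TCP position; "tool_rot": TCP orientation; "contact_force": force on the tool from outside, world axes, zero at the start; "torque": the same for the moment, N m; "opening": finger opening in m.
Only numpy, scipy, OpenCV 4.12 (cv2) and the standard library are available. Lean on these libraries where they do the work, as an engineer would, in place of code of your own. Each camera call takes 0.05 s, during which the arm holds its last target.

TASK

Set up the flow test: lay the loose steel tube in the two V rests of the test stand and slide the tailstock up until the tube is clamped end to end between the two sealing pads, and let go of both. Then turn the valve handwheel clockwise by its crank handle until it stops, back it off exactly two full turns, and finish still gripping the crank handle there. Leave the blue case, the weighing dish and the plug gauge where they are.

Things in the scene. Friction and masses are not known exactly. Their poses are not given: they have to be found in the camera images.
- test_stand: Fixed test stand on a grey base plate 100 x 400 mm, 14 mm thick; origin at the centre of the plate's underside, x across it (away from the robot at yaw 0), y along it, z up. All at x = 0: brass valve, stem axis at y = -145 mm; aluminium head, 46 mm wide, 86 mm tall, its 30 mm sealing pad facing +y at y = -5; V rests at y = 15 and 85; then the sliding tailstock.
- tube: Loose plain round steel tube, 18 mm diameter, 110 mm long, 0.1 kg, lying on the counter behind the stand; origin at its centre, y along its axis. Either end may go to the head. It can roll.
- tube_seat (a point): Centre of the clamped tube: stand x = 0, y = 50 mm, 62 mm above the counter, axis along stand y. The two 8 mm thick rests have 90 degree Vs, bottom 49 and tips 71 mm above the counter, 42 mm wide at the mouth; 62 mm free between them for the fingers. The tube may be laid down up to 12 mm nearer the tailstock: clamping slides it home.
- tailstock (a joint): Slide in m: 0 = fully back (face of its 30 mm sealing pad at stand y = +145 mm), growing toward the head (stand -y); with the tube clamped it reads 0.040; end of travel 0.050. Starts at 0 to 0.015. It drags with about 2.5 N and stays where it is left; clamping needs only a light push of 5 to 10 N.
- tailstock_post (a point): Middle of the black upright post on the tailstock, 108 mm above the counter and 19 mm behind (stand +y of) the pad's face; 16 mm diameter, free from 89 to 124 mm above the counter. Below it the tailstock is a block 46 mm wide, 30 mm long and 84 mm tall.
- wheel_axis (a point): Centre of the handwheel, on the vertical stem axis, 109 mm above the counter (the height of the rim's centre line). Horizontal dark steel wheel, rim 95 mm over all, rim bar 11 mm thick, three spokes; the hub's nut reaches 119 mm above the counter.
- valve_wheel (a joint): Wheel angle in rad: 0 = closed, at its rigid stop; grows counter-clockwise seen from above (opening), two turns = 12.566, limit 20.1. At 0 and every whole turn the crank handle stands at the stand's -x side of the wheel. Starts 0.6 to 1.5 turns open. Drags with 0.08 Nm (2 N at the handle), stays where left, does not rise.
- handle_mid (a point): Middle of the black upright crank handle on the wheel's rim, 42 mm from the stem axis, 140 mm above the counter. The handle is round, 16 to 19 mm in diameter, from 117 to 163 mm above the counter, and spins freely on its own pin, so a gripper can keep its orientation while it carries the handle round.
- crank_handle: The same crank handle; origin at its foot, 117 mm above the counter, z up along it.
- blue_case: Small blue plastic case, 58 x 96 x 63 mm, origin under its centre; bystander.
- weigh_boat: White round weighing dish, 84 mm across, 16 mm tall, origin under its centre; bystander.
- plug_gauge: Black plug gauge standing upright, 33 mm diameter, 66 mm tall, origin under its centre; bystander.
There are look-alikes about, which are no part of the job. Of the things that look like the tube, the smaller one is meant.

How it is judged:
By the outcome, as a careful person would: the job done as asked, in the order asked, and still so for the second after the job is handed in, while the arm keeps its last pose, push and grip.
It also fails if it takes over 72 s, if anything falls off the work surface, if the arm or the gripper's body presses on something with over 40 N, if the wrist force passes 120 N, or if a joint passes its speed limit or range.

## Working session

There is one attempt and no reset: what is moved stays moved. The work goes in short steps, Python scripts to look and compute and a tool call to move; the robot and the scene stay as the last step left them, time stands still between calls to the robot, and variables do not carry over. Pictures are saved under pics/ and viewed, and the job is handed in when it is done.

Besides the shell and the picture viewer there is one more tool, called by a JSON object that holds its "op" and its "data". arm_command: Moves the arm, as the interface text tells. Its arguments: {"type":"object","properties":{"motion":{"type":"array"},"grip_force":{"type":"number"}},"required":["motion"]}

```bash
ls; mkdir -p pics; python3 - <<'E'
from cell import robot
import cv2,numpy as np
s=robot.observe();print(s)
for n in ["scene","top","wrist"]:
    c=robot.read_camera(n);cv2.imwrite(f"pics/{n}0.png",c["image"][:,:,::-1])
    np.savez(f"{n}0.npz",**{k:np.array(v) for k,v in c.items()})
    print(n,c["fov_y"],c["cx"],c["cy"],np.round(c["cam_to_world"],3).tolist())
E
```

```text
pics
{'time': 0.0, 'qpos': array([ 1.07899026e+00,  3.42740725e-01,  1.52503867e+00, -5.31829264e-06,
        1.27540789e+00, -1.46000738e-01]), 'qvel': array([-0.00014739, -0.00015848, -0.00027271, -0.00065311, -0.00034441,
       -0.00015458]), 'joint_efforts': array([ 9.58351229e-04, -4.31240237e+01, -2.44220424e+01,  7.17751589e-02,
        5.58860635e-02, -1.18390453e-04]), 'tool_pos': array([0.17770365, 0.49350159, 0.18922812]), 'tool_rot': array([-3.14001425e+00, -2.26959468e-04,  2.79578870e+00]), 'contact_force': array([-0.429683  , -0.77072719,  0.08439063]), 'torque': array([-0.01664379,  0.01084033, -0.03782662]), 'opening': 0.09204604737242802}
scene 53.90302362285047 279.9381621363963 212.53435832260504 [[0.598, -0.383, 0.704, -0.111], [-0.801, -0.314, 0.51, -0.59], [0.026, -0.869, -0.494, 0.57], [0.0, 0.0, 0.0, 1.0]]
top 49.892252127118866 273.5509155691744 206.96319738645767 [[0.006, -0.997, 0.081, 0.454], [-1.0, -0.004, 0.02, -0.104], [-0.019, -0.081, -0.997, 1.415], [0.0, 0.0, 0.0, 1.0]]
wrist 63.215620308114104 279.22293644588854 211.84250474890666 [[0.339, 0.895, 0.289, 0.098], [0.941, -0.322, -0.105, 0.522], [-0.001, 0.308, -0.951, 0.383], [0.0, 0.0, 0.0, 1.0]]
```

View pics/scene0.png

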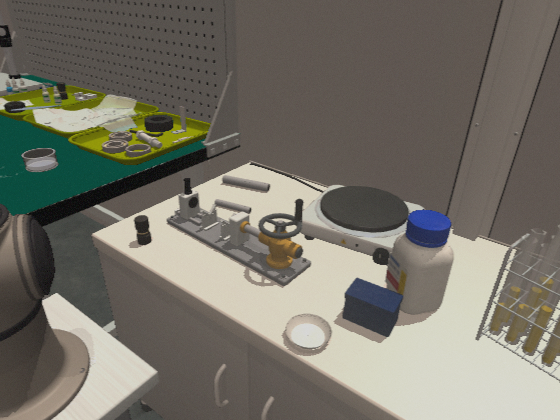

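View pics/top0.png

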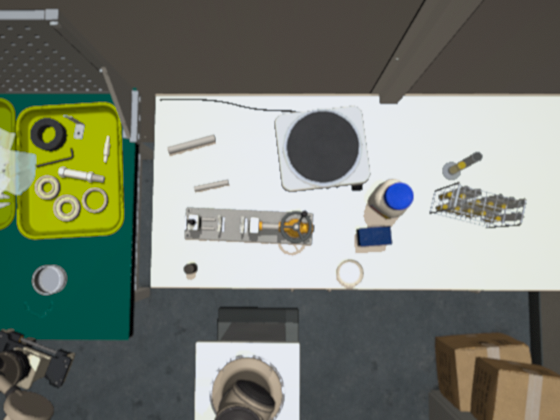

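View pics/wrist0.png

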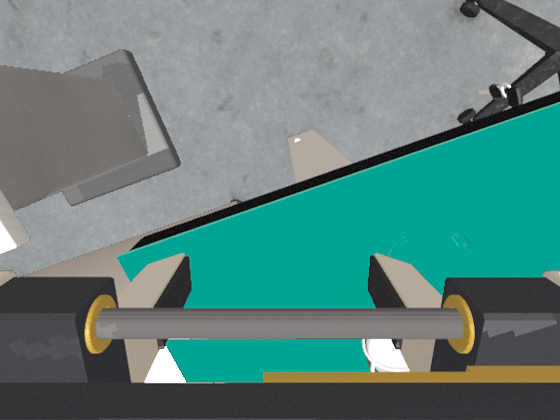

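The scene shows the stand from (190,205) to (300,270), with the tube candidates at (246,183), larger, and (233,206), smaller. In the top view they are at (192,144) and (211,185). Next I'll enlarge both and measure.

```bash
cat > h.py <<'E'
import numpy as np,cv2
from scipy.spatial.transform import Rotation as R
def load(n): 
    d=np.load(n); return {k:d[k] for k in d.files}
def foc(c): return c["image"].shape[0]/2/np.tan(np.radians(float(c["fov_y"]))/2)
def cloud(c):
    f=foc(c);z=c["z_map"];v,u=np.indices(z.shape)
    P=np.stack([(u-c["cx"])/f*z,(v-c["cy"])/f*z,z],-1)
    M=c["cam_to_world"];return P@M[:3,:3].T+M[:3,3]
def ray(c,u,v,h):
    f=foc(c);M=c["cam_to_world"];d=M[:3,:3]@np.array([(u-c["cx"])/f,(v-c["cy"])/f,1]);o=M[:3,3]
    return o+d*(h-o[2])/d[2]
def proj(c,p):
    M=c["cam_to_world"];q=M[:3,:3].T@(np.asarray(p)-M[:3,3]);f=foc(c);return f*q[0]/q[2]+c["cx"],f*q[1]/q[2]+c["cy"]
def crop(c,u0,v0,u1,v1,k,fn):
    im=c["image"][v0:v1,u0:u1,::-1];cv2.imwrite(fn,cv2.resize(im,None,fx=k,fy=k,interpolation=cv2.INTER_CUBIC))
E
python3 - <<'E'
from h import *
t=load("top0.npz");s=load("scene0.npz")
crop(t,150,120,350,270,4,"pics/topcrop.png");crop(s,110,165,330,300,3.6,"pics/scenecrop.png")
for n,c in(("top",t),("scene",s)):
    P=cloud(c);print(n)
    for (u,v) in ([(250,200),(211,185),(192,144),(191,223),(289,228),(254,227),(190,268),(350,275),(375,236)] if n=="top" else [(350,280),(233,206),(246,183),(188,185),(298,205),(281,222),(143,225),(308,335),(373,305)]):
        print((u,v),np.round(P[v,u],4))
E
```

```text
top
(250, 200) [ 0.5911 -0.0022  0.0012]
(211, 185) [0.636  0.119  0.0191]
(192, 144) [0.7645 0.1801 0.0251]
(191, 223) [0.5123 0.1582 0.1225]
(289, 228) [ 0.5012 -0.1242  0.0703]
(254, 227) [ 0.5029 -0.0212  0.0896]
(190, 268) [0.3808 0.1697 0.0671]
(350, 275) [ 0.359  -0.3149 -0.002 ]
(375, 236) [ 0.479  -0.3797  0.0662]
scene
(350, 280) [ 0.5616 -0.2976 -0.0014]
(233, 206) [0.6314 0.1105 0.0117]
(246, 183) [0.7555 0.1697 0.0192]
(188, 185) [0.5146 0.1537 0.107 ]
(298, 205) [ 0.5325 -0.1704  0.1539]
(281, 222) [ 0.5024 -0.1492  0.118 ]
(143, 225) [0.3725 0.1593 0.0532]
(308, 335) [ 0.3692 -0.3141  0.    ]
(373, 305) [ 0.449  -0.3971  0.0627]
```

View pics/topcrop.png

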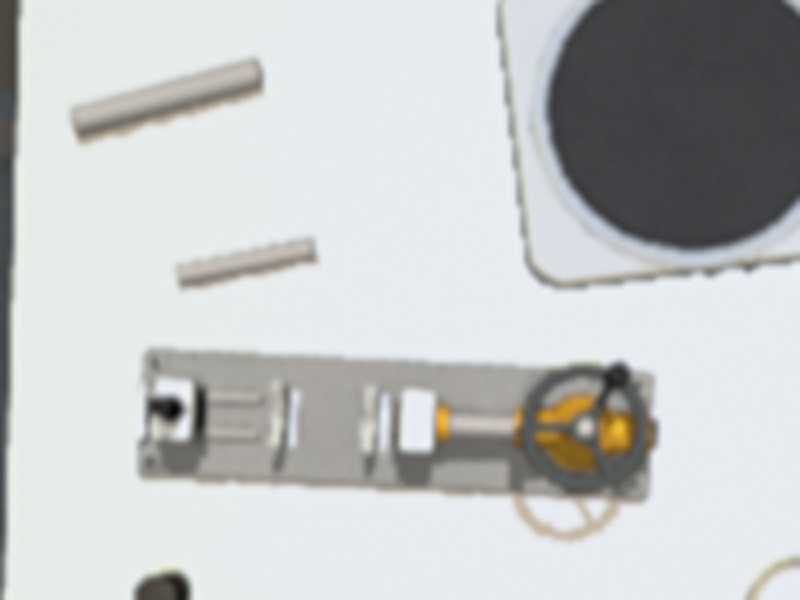

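View pics/scenecrop.png

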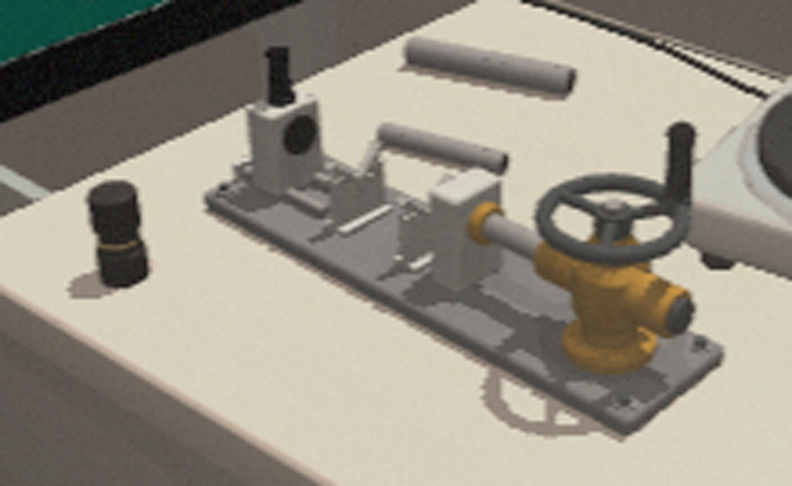

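Two tube candidates: the large one at top-crop (167,100), and the small one at (247,262), lying behind the stand. The small one is meant, to be confirmed by its size (18 x 110 mm). The post is at crop (167,407), the nut at (587,428), and the handle top at about (615,375), on the stand's +x side.

```bash
python3 - <<'E'
from h import *
for n in("top","scene"):
    c=load(n+"0.npz");P=cloud(c);print(n)
    im=c["image"].astype(int)
    reg=(P[...,0]>.3)&(P[...,0]<.85)&(P[...,1]>-.26)&(P[...,1]<.26)&(c["z_map"]>0)
    # table offset
    tb=reg&(abs(P[...,2])<.006)&(im.sum(-1)>520);print("table z",np.median(P[tb][:,2]))
    # plate
    g=im.max(-1)-im.min(-1)
    m=reg&(P[...,2]>.009)&(P[...,2]<.020)&(im.sum(-1)<520)&(P[...,0]<.59)&(P[...,0]>.40)
    m8=cv2.morphologyEx(m.astype(np.uint8),cv2.MORPH_CLOSE,np.ones((9,9)))
    pts=P[m];r=cv2.minAreaRect(pts[:,:2].astype(np.float32));print("plate",r,len(pts))
    # tubes
    m=reg&(P[...,2]>.006)&(P[...,2]<.04)&(P[...,0]>.57)
    k,l,st,ce=cv2.connectedComponentsWithStats(m.astype(np.uint8))
    for i in range(1,k):
        if st[i,4]<30: continue
        q=P[l==i];r=cv2.minAreaRect(q[:,:2].astype(np.float32))
        print("comp",np.round(ce[i]),st[i,4],np.round(r[0],4),np.round(r[1],4),round(r[2],1),"ztop",np.percentile(q[:,2],[50,95]).round(4))
    # high
    for lo,hi,ya,yb,nm in[(.095,.13,.1,.2,"post"),(.1,.125,-.2,-.06,"wheel"),(.13,.18,-.25,-.05,"handle"),(.08,.09,-.05,.02,"headtop"),(.078,.09,.1,.2,"tailtop")]:
        m=reg&(P[...,2]>lo)&(P[...,2]<hi)&(P[...,1]>ya)&(P[...,1]<yb)&(P[...,0]<.6)
        q=P[m]
        if len(q): print(nm,len(q),q.mean(0).round(4),np.round(cv2.minAreaRect(q[:,:2].astype(np.float32))[0],4),q.min(0).round(4),q.max(0).round(4))
E
```

```text
top
table z -0.0003265094409834468
plate ((0.5105323195457458, 0.0016208291053771973), (0.3951500952243805, 0.09698851406574249), 87.55757141113281) 2186
comp [191. 143.] 388 [0.7677 0.184 ] [0.0262 0.155 ] 15.9 ztop [0.0221 0.0282]
comp [211. 185.] 196 [0.6386 0.1196] [0.0179 0.1091] 12.2 ztop [0.0159 0.0211]
post 31 [0.5183 0.1591 0.1188] [0.5186 0.1605] [0.512  0.1542 0.0971] [0.5252 0.1665 0.1293]
wheel 451 [ 0.5039 -0.1412  0.1128] [ 0.5058 -0.1423] [ 0.4596 -0.1899  0.1031] [ 0.5523 -0.0976  0.1232]
handle 36 [ 0.541  -0.1642  0.1604] [ 0.541  -0.1646] [ 0.5335 -0.173   0.1301] [ 0.5485 -0.1561  0.1671]
headtop 130 [ 0.5104 -0.0208  0.0851] [ 0.5106 -0.0207] [ 0.4884 -0.0327  0.0807] [ 0.5329 -0.0085  0.0898]
tailtop 123 [0.5188 0.1599 0.0834] [0.5188 0.1594] [0.4962 0.1428 0.0782] [0.5411 0.1763 0.0898]
scene
table z -0.0003813122029492355
plate ((0.5072895288467407, -0.0019756555557250977), (0.4011700451374054, 0.10196767747402191), 87.49408721923828) 2434
comp [245. 182.] 351 [0.7633 0.1817] [0.0289 0.1557] 17.6 ztop [0.0184 0.0248]
comp [232. 205.] 198 [0.6321 0.1173] [0.0162 0.1108] 11.8 ztop [0.014 0.018]
comp [324. 239.] 212 [ 0.6311 -0.1923] [0.0318 0.133 ] 6.2 ztop [0.0331 0.0392]
post 76 [0.5122 0.1558 0.1111] [0.5133 0.1568] [0.5052 0.1493 0.095 ] [0.5217 0.1665 0.1241]
wheel 687 [ 0.4991 -0.1496  0.1119] [ 0.5015 -0.1471] [ 0.4549 -0.1928  0.1   ] [ 0.5481 -0.1013  0.1244]
handle 114 [ 0.5343 -0.1695  0.1495] [ 0.5363 -0.1669] [ 0.5293 -0.1754  0.13  ] [ 0.5431 -0.1584  0.1642]
headtop 134 [ 0.5048 -0.0252  0.0845] [ 0.5069 -0.023 ] [ 0.4838 -0.0371  0.08  ] [ 0.5304 -0.0096  0.0873]
tailtop 110 [0.5104 0.1542 0.0829] [0.5145 0.1577] [0.4909 0.1432 0.078 ] [0.5383 0.1754 0.0897]
```

The small tube measures 17.9 x 109 mm in the top view, so it matches. The large one is 26 x 155 mm. The two views differ by about 5 mm, so I'll average them, move above the tube and refine with the wrist camera.

```bash
cat >> h.py <<'E'
def go(x,y,z,jaw):
    "print shift for TCP target, jaw = world angle of jaw axis in deg (mod 180)"
    from cell import robot
    s=robot.observe();Rm=R.from_euler("xyz",s["tool_rot"]).as_matrix()
    d=Rm.T@(np.array([x,y,z])-s["tool_pos"])
    cur=np.degrees(np.arctan2(Rm[1,1],Rm[0,1]));a=(jaw-cur+90)%180-90
    # target: exact pointing down
    a2=np.radians(cur+a);Y=np.array([np.cos(a2),np.sin(a2),0]);Z=np.array([0,0,-1.]);X=np.cross(Y,Z)
    w=R.from_matrix(Rm.T@np.stack([X,Y,Z],1)).as_rotvec()
    print("t",s["time"].__round__(2) if hasattr(s["time"],'__round__') else s["time"],"pos",np.round(s["tool_pos"],4),"jaw",round(cur,2),"w90",np.round(w/(np.pi/2),4),"shift/0.3",np.round(d/.3,4),"q6",np.round(s["qpos"][5],2))
    return d
E
python3 -c "
from h import *
go(.40,.32,.20,12);go(.635,.1185,.15,12)"
```

```text
t 0.15 pos [0.1778 0.4936 0.1894] jaw 70.19 w90 [-7.000e-04  3.000e-04  6.465e-01] shift/0.3 [-0.8931 -0.2934 -0.035 ] q6 -0.15
t 0.15 pos [0.1778 0.4936 0.1894] jaw 70.19 w90 [-7.000e-04  3.000e-04  6.465e-01] shift/0.3 [-1.8577 -0.6596  0.1319] q6 -0.15
```

{"op": "arm_command", "data": {"motion": [[[0,0,0.2,-0.3,-0.1,-0.03,1],[0,0,0.4,-0.6,-0.2,-0.03,1],[0,0,0.6465,-0.893,-0.293,-0.03,1],[0,0,0.6465,-0.893,-0.293,-0.03,1],[0,0,0.6465,-0.893,-0.293,-0.03,1],[0,0,0.6465,-0.893,-0.293,-0.03,1],[0,0,0.6465,-0.893,-0.293,-0.03,1],[0,0,0.6465,-0.893,-0.293,-0.03,1]]]}}

```text
time: 0.95
tool_pos: [0.4008, 0.3196, 0.1986]
tool_rot: [-3.141, 0.0, 1.777]
contact_force: [-0.2, -0.3, 0.4]
opening: 0.0915
```

```bash
python3 -c "
from h import *
go(.635,.1185,.16,12)"
```

```text
t 0.95 pos [0.4008 0.3196 0.1986] jaw 11.82 w90 [-0.0005  0.     -0.002 ] shift/0.3 [-0.816   0.627   0.1281] q6 0.32
```

{"op": "arm_command", "data": {"motion": [[[0,0,0,-0.2,0.15,0,1],[0,0,0,-0.4,0.3,0,1],[0,0,0,-0.6,0.45,0.05,1],[0,0,0,-0.75,0.58,0.1,1],[0,0,0,-0.816,0.627,0.128,1],[0,0,0,-0.816,0.627,0.128,1],[0,0,0,-0.816,0.627,0.128,1],[0,0,0,-0.816,0.627,0.128,1]]]}}

```text
time: 1.75
tool_pos: [0.6352, 0.1193, 0.1589]
tool_rot: [-3.139, -0.0, 1.781]
contact_force: [-0.2, 0.1, -0.4]
opening: 0.0917
```

```bash
cat >> h.py <<'E'
def snap(n,tag):
    from cell import robot
    c=robot.read_camera(n);cv2.imwrite(f"pics/{n}{tag}.png",c["image"][:,:,::-1])
    np.savez(f"{n}{tag}.npz",**{k:np.array(v) for k,v in c.items()});return c
E
python3 -c "
from h import *
c=snap('wrist','1');print(c['cam_to_world'].round(3).tolist());from cell import robot;print(robot.observe()['tool_pos'])"
```

```text
[[0.978, 0.2, 0.062, 0.618], [0.209, -0.93, -0.301, 0.201], [-0.002, 0.308, -0.952, 0.353], [0.0, 0.0, 0.0, 1.0]]
[0.63442691 0.12071891 0.15981245]
```

View pics/wrist1.png

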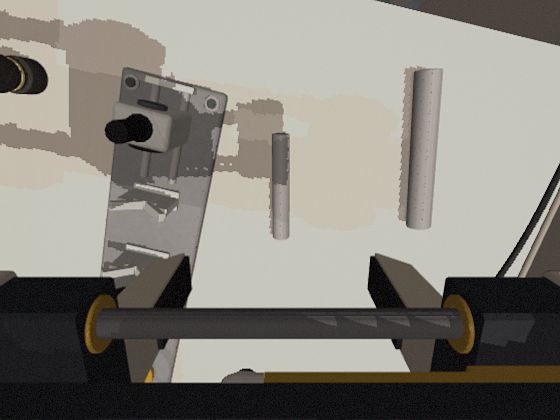

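The wrist view shows the small tube from (280,133) to (281,238), the large one at (424,148), the post at (130,130) and the rests at (145,200) and (140,262). Now measuring from this view.

```bash
cat >> h.py <<'E'
def meas(c):
    P=cloud(c);im=c["image"].astype(int);Zm=c["z_map"]>0
    S=lambda b:P[b&Zm]
    out=lambda nm,q:len(q)>15 and print(nm,len(q),"rect",*[np.round(a,4) for a in cv2.minAreaRect(q[:,:2].astype(np.float32))],"zmed",np.percentile(q[:,2],[50,98]).round(4))
    x,y,z=P[...,0],P[...,1],P[...,2]
    far=c["z_map"]>.15
    out("tube",S(far&(z>.005)&(z<.03)&(x>.595)&(x<.68)&(y>.04)&(y<.2)))
    out("tailtop",S(far&(z>.078)&(z<.088)&(x>.47)&(x<.56)&(y>.09)&(y<.2)))
    out("post",S(far&(z>.116)&(z<.13)&(x>.47)&(x<.56)&(y>.07)&(y<.2)))
    out("headtop",S(far&(z>.080)&(z<.09)&(x>.46)&(x<.56)&(y>-.06)&(y<.02)))
    out("restUp",S(far&(z>.052)&(z<.073)&(x>.46)&(x<.56)&(y>.07)&(y<.11)))
    out("restLo",S(far&(z>.052)&(z<.073)&(x>.46)&(x<.56)&(y>.0)&(y<.03)))
    out("plate",S(far&(z>.009)&(z<.018)&(x>.42)&(x<.58)&(im.sum(-1)<480)))
    out("handletop",S(far&(z>.155)&(z<.17)&(x>.43)&(x<.58)&(y>-.22)&(y<-.08)))
    tb=far&(abs(z)<.006)&Zm&(x>.58)&(x<.75)&(y>0)&(y<.2)
    if tb.sum(): print("table",np.median(z[tb]))
E
python3 -c "
from h import *
c=load('wrist1.npz');meas(c)
print(ray(c,280.5,133,.009),ray(c,281,238,.009),proj(c,[.635,.12,0]))
M=c['cam_to_world']"
```

```text
tube 1851 rect [0.6358 0.1188] [0.0178 0.1102] 12.6107 zmed [0.0154 0.0178]
tailtop 1515 rect [0.5165 0.1603] [0.0301 0.0452] 87.8106 zmed [0.0827 0.0876]
post 534 rect [0.5161 0.1603] [0.0157 0.0154] 42.0377 zmed [0.1227 0.1245]
restUp 564 rect [0.5126 0.0854] [0.0086 0.0501] 87.5185 zmed [0.0607 0.0692]
restLo 298 rect [0.501  0.0163] [0.0085 0.0324] 86.2942 zmed [0.0591 0.0691]
plate 12292 rect [0.5104 0.022 ] [0.3563 0.0996] 87.6031 zmed [0.0129 0.0158]
table -0.0010663997630534217
[0.62429797 0.17247536 0.009     ] [0.64827096 0.06360064 0.009     ] (np.float64(279.9508027307948), np.float64(183.98547130205284))
```

The wrist dimensions match the given sizes: tube 17.8 x 110 mm, tailstock 30 x 45 mm, post 15.6 mm. That puts the stand origin at about (0.509, 0.0005) with yaw -2.4°. I'll grasp the tube 5 mm off centre toward -y, so the gripper body clears the tailstock.

```bash
python3 -c "
from h import *
go(.6369,.1139,.003,12.6)"
```

```text
t 1.8 pos [0.6344 0.1207 0.1598] jaw 12.1 w90 [-0.001  -0.0005 -0.0055] shift/0.3 [-0.0244  0.0042  0.5227] q6 -0.14
```

{"op": "arm_command", "data": {"motion": [[[0,0,-0.005,-0.02,0.004,0.15,0.8],[0,0,-0.005,-0.02,0.004,0.3,0.8],[0,0,-0.005,-0.02,0.004,0.42,0.8],[0,0,-0.005,-0.02,0.004,0.48,0.8],[0,0,-0.005,-0.02,0.004,0.5,0.8],[0,0,-0.005,-0.02,0.004,0.5,0.8]]]}}

```text
time: 2.4
tool_pos: [0.6367, 0.1162, 0.011]
tool_rot: [-3.141, -0.0, 1.791]
contact_force: [0.5, 0.3, 0.5]
opening: 0.0825
```

```bash
python3 -c "
from h import *
go(.6369,.1139,.003,12.6)
from cell import robot
for i in range(3): print(robot.observe()['tool_pos'])
snap('wrist','2')
go(.6369,.1139,.003,12.6)
"
```

```text
t 2.4 pos [0.6367 0.1162 0.011 ] jaw 12.61 w90 [-0.0002 -0.0002  0.0001] shift/0.3 [-0.0075 -0.0009  0.0265] q6 -0.16
[0.63669078 0.1161521  0.01095732]
[0.63669078 0.1161521  0.01095732]
[0.63669078 0.1161521  0.01095732]
t 2.45 pos [0.6377 0.1159 0.012 ] jaw 12.58 w90 [ 0.0011  0.     -0.0003] shift/0.3 [-0.0058 -0.004   0.03  ] q6 -0.16
```

View pics/wrist2.png

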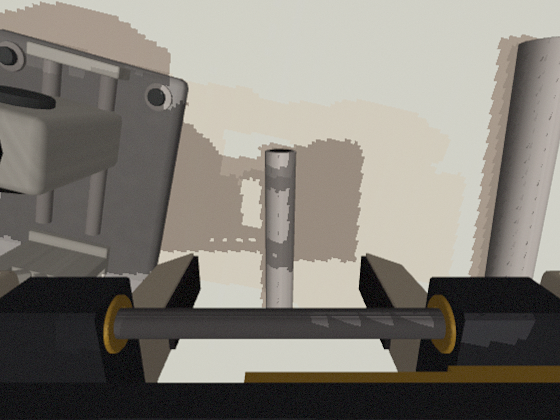

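The tube (265–295 px) sits centred between the fingers. I'll go down another 8 mm and close with a modest force.

{"op": "arm_command", "data": {"motion": [[[0,0,0,-0.006,-0.002,0.028,0.8],[0,0,0,-0.006,-0.002,0.028,0],[0,0,0,-0.006,-0.002,0.028,-0.5],[0,0,0,-0.006,-0.002,0.028,-1],[0,0,0,-0.006,-0.002,0.028,-1],[0,0,0,-0.006,-0.002,0.028,-1],[0,0,0,-0.006,-0.002,0.028,-1],[0,0,0,-0.006,-0.002,0.028,-1]]], "grip_force": 25}}

```text
time: 3.25
tool_pos: [0.6373, 0.1126, 0.0021]
tool_rot: [3.142, -0.0, 1.788]
contact_force: [-0.6, -0.4, 0.9]
opening: 0.031
```

{"op": "arm_command", "data": {"motion": [[[0,0,0,0,0,0,-1],[0,0,0,0,0,0,-1],[0,0,0,0,0,0,-1],[0,0,0,0,0,0,-1]]]}}

```text
time: 3.65
tool_pos: [0.6373, 0.1126, 0.0021]
tool_rot: [3.142, -0.0, 1.788]
contact_force: [0.1, -0.1, 0.6]
opening: 0.0019
```

The opening is 2 mm, so the grasp missed the tube. I'll look again.

```bash
python3 -c "
from h import *
snap('wrist','3');snap('scene','3');crop(load('scene3.npz'),110,165,330,300,3.6,'pics/sc3.png')
"
```

```text
(no output)
```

View pics/wrist3.png

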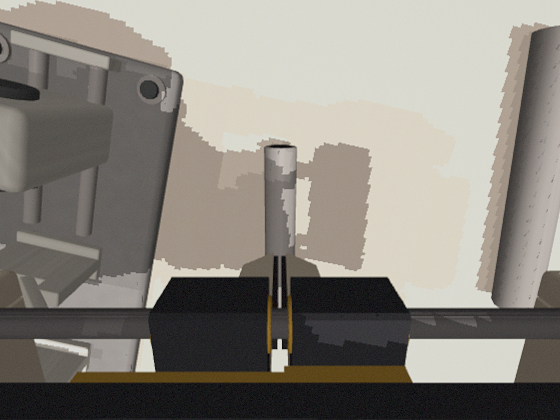

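View pics/sc3.png

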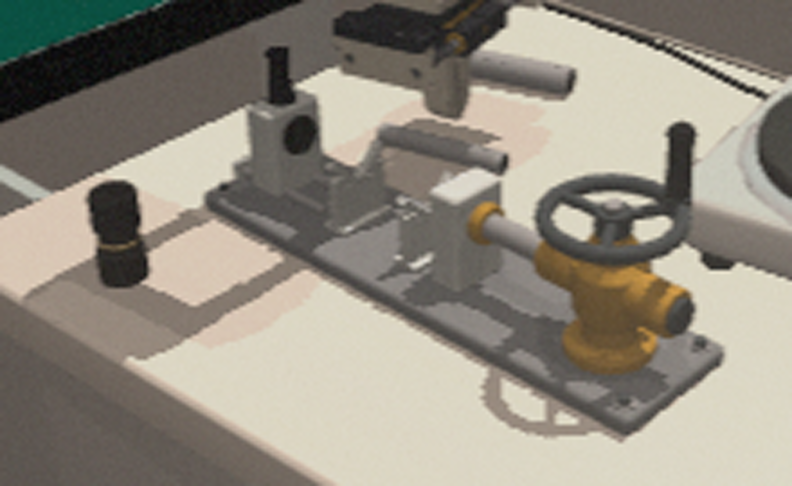

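```bash
python3 - <<'E'
from h import *
c=load('scene3.npz');P=cloud(c)
for u,v in [(234,188),(234,192),(234,195),(234,197),(234,199),(230,203),(238,187),(205,180)]: print(u,v,P[v,u].round(4),c['image'][v,u])
print("proj tcp",proj(c,[.6373,.1126,.002]), proj(c,[.6373,.1126,.04]))
c=load('wrist3.npz');P=cloud(c)
for u,v in [(270,262),(281,262),(281,200),(281,255),(260,265),(245,272),(350,250)]: print(u,v,P[v,u].round(4))
from cell import robot
s=robot.observe();print(s['time'],s['tool_pos'],s['qpos'].round(4),s['contact_force'],s['opening'])
E
```

```text
234 188 [0.627  0.1003 0.0727] [99 92 82]
234 192 [0.6261 0.1    0.061 ] [103  98  87]
234 195 [0.625  0.0993 0.0526] [101  93  85]
234 197 [0.6311 0.1053 0.042 ] [102  92  85]
234 199 [6.800e-01 1.514e-01 4.000e-04] [136 124 114]
230 203 [0.6342 0.1243 0.0154] [103 100  97]
238 187 [0.6456 0.1027 0.068 ] [88 85 74]
205 180 [0.5455 0.1234 0.1189] [90 83 75]
proj tcp (np.float64(233.97804740342553), np.float64(208.03048960378928)) (np.float64(233.57519055048186), np.float64(196.06306547713365))
270 262 [0.6302 0.1226 0.0491]
281 262 [0.6389 0.1082 0.0169]
281 200 [0.6308 0.1446 0.0168]
281 255 [0.6379 0.1127 0.0172]
260 265 [0.6257 0.1218 0.0527]
245 272 [0.6195 0.1202 0.0591]
350 250 [ 6.812e-01  1.175e-01 -2.000e-04]
3.75 [0.63730694 0.11260627 0.00212145] [ 5.6500e-02  7.4510e-01  1.3753e+00  1.0000e-04  1.0211e+00 -1.6080e-01] [-0.25507336  0.21308639 -1.01501849] 0.0003978694470203487
```

```bash
python3 - <<'E'
from h import *
for n,(tip) in (('wrist0',.1894),('wrist1',.1598),('wrist2',.012),('wrist3',.0021)):
    c=load(n+'.npz');P=cloud(c);M=c['cam_to_world']
    print(n,M[:3,3].round(4),M[2,3]-tip)
    near=(c['z_map']>.02)&(c['z_map']<.25)
    v,u=np.nonzero(near); q=P[near]
    i=np.argsort(q[:,2])[:400]
    print(len(q),"lowest",np.percentile(q[:,2],[0,1,2,5]).round(4), u[i].mean(),v[i].mean())
E
```

```text
wrist0 [0.0985 0.5221 0.3832] 0.19377454230643698
66593 lowest [0.2237 0.2341 0.2401 0.2552] 280.94 266.7875
wrist1 [0.6177 0.2013 0.3528] 0.1929912425631563
67373 lowest [0.0943 0.1233 0.2026 0.2193] 130.7725 128.3475
wrist2 [0.618  0.1978 0.2048] 0.19283227374533027
229338 lowest [-0.0037 -0.0023 -0.0021 -0.0018] 318.16 86.89
wrist3 [0.6188 0.1944 0.196 ] 0.19386217001165104
234286 lowest [-0.0039 -0.0023 -0.0021 -0.0018] 330.545 94.5075
```

```bash
python3 - <<'E'
from h import *
from cell import robot
print(robot.tcp_to_grasp,[a for a in dir(robot) if a[0]!='_'])
c=load('scene3.npz');crop(c,190,130,290,205,8,'pics/sc3b.png');P=cloud(c)
for v in range(160,204,4): print(v,[tuple(P[v,u].round(3)) for u in (226,230,234,238)])
c=load('top0.npz')
E
```

```text
0.0188 ['IKError', 'hand_in', 'observe', 'read_camera', 'tcp_to_grasp']
160 [(np.float64(0.589), np.float64(0.089), np.float64(0.169)), (np.float64(0.599), np.float64(0.084), np.float64(0.167)), (np.float64(0.622), np.float64(0.092), np.float64(0.158)), (np.float64(0.631), np.float64(0.087), np.float64(0.156))]
164 [(np.float64(0.589), np.float64(0.09), np.float64(0.158)), (np.float64(0.593), np.float64(0.08), np.float64(0.159)), (np.float64(0.612), np.float64(0.084), np.float64(0.152)), (np.float64(0.629), np.float64(0.085), np.float64(0.146))]
168 [(np.float64(0.59), np.float64(0.091), np.float64(0.146)), (np.float64(0.593), np.float64(0.08), np.float64(0.148)), (np.float64(0.607), np.float64(0.079), np.float64(0.144)), (np.float64(0.633), np.float64(0.089), np.float64(0.133))]
172 [(np.float64(0.572), np.float64(0.074), np.float64(0.146)), (np.float64(0.578), np.float64(0.066), np.float64(0.146)), (np.float64(0.611), np.float64(0.084), np.float64(0.13)), (np.float64(0.621), np.float64(0.079), np.float64(0.128))]
176 [(np.float64(0.555), np.float64(0.058), np.float64(0.146)), (np.f
[... 910 characters left out ...]
), np.float64(0.201), np.float64(0.001)), (np.float64(0.618), np.float64(0.107), np.float64(0.062)), (np.float64(0.626), np.float64(0.1), np.float64(0.061)), (np.float64(0.647), np.float64(0.104), np.float64(0.052))]
196 [(np.float64(0.681), np.float64(0.184), np.float64(-0.001)), (np.float64(0.627), np.float64(0.116), np.float64(0.043)), (np.float64(0.623), np.float64(0.098), np.float64(0.051)), (np.float64(0.705), np.float64(0.158), np.float64(-0.002))]
200 [(np.float64(0.662), np.float64(0.166), np.float64(-0.0)), (np.float64(0.669), np.float64(0.157), np.float64(-0.0)), (np.float64(0.679), np.float64(0.151), np.float64(-0.002)), (np.float64(0.686), np.float64(0.141), np.float64(-0.002))]
```

View pics/sc3b.png

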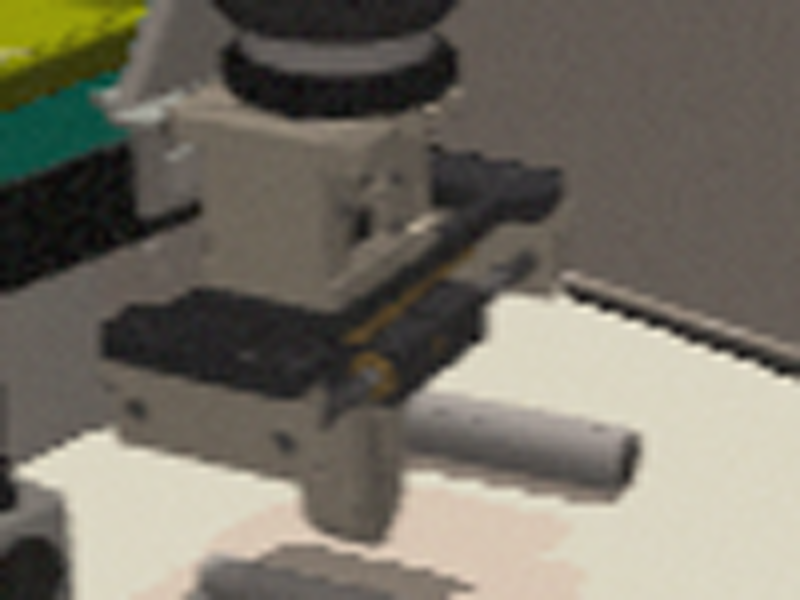

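The scene picture shows the closed fingertips at z ≈ 0.04 while the state reports TCP z = 0.002. So the real fingers end about 36–40 mm above the reported TCP, and the wrist camera's depth agrees. The tube hasn't moved. I'll open, then descend with that offset while watching the force.

{"op": "arm_command", "data": {"motion": [[[0,0,0,0,0,0,0.4],[0,0,0,0,0,0,0.4],[0,0,0,0,0,0,0.4],[0,0,0,0,0,0,0.4],[0,0,0,0,0,0,0.4],[0,0,0,0,0,0,0.4],[0,0,0,0,0,0,0.4]]]}}

```text
time: 4.45
tool_pos: [0.6373, 0.1126, 0.0021]
tool_rot: [3.142, -0.0, 1.788]
contact_force: [-0.4, -0.3, -0.9]
opening: 0.0522
```

{"op": "arm_command", "data": {"motion": [[[0,0,0,0,0,0.02,0.4],[0,0,0,0,0,0.04,0.4],[0,0,0,0,0,0.06,0.4],[0,0,0,0,0,0.08,0.4],[0,0,0,0,0,0.08,0.4],[0,0,0,0,0,0.08,0.4]]]}}

```text
time: 5.05
tool_pos: [0.6372, 0.1126, -0.0222]
tool_rot: [-3.141, -0.0, 1.788]
contact_force: [0.1, 0.1, -0.2]
opening: 0.0643
```

```bash
python3 - <<'E'
from h import *
c=snap('scene','4');crop(c,190,150,290,225,8,'pics/sc4.png');snap('wrist','4')
go(0.6373,.1126,-.033,12.6)
E
```

```text
t 5.15 pos [ 0.6376  0.1127 -0.0216] jaw 12.45 w90 [ 0.0004 -0.     -0.0016] shift/0.3 [-0.0001 -0.0009  0.0379] q6 -0.16
```

View pics/sc4.png

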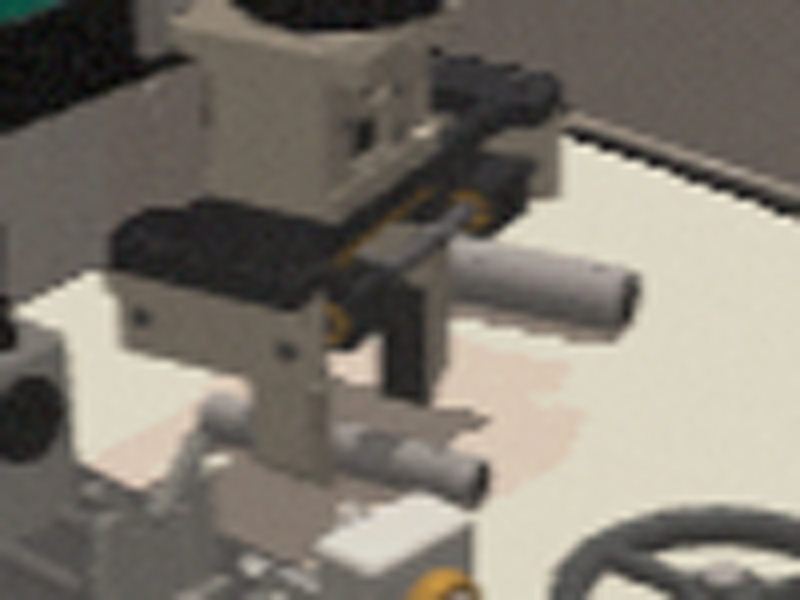

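View pics/wrist4.png

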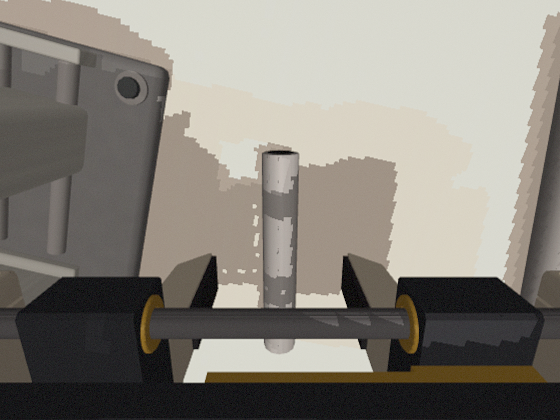

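The fingers now straddle the tube (centre ~280 px). Going down the last few millimetres.

{"op": "arm_command", "data": {"motion": [[[0,0,0,0,0,0.01,0.4],[0,0,0,0,0,0.02,0.4],[0,0,0,0,0,0.03,0.4],[0,0,0,0,0,0.03,0.4]]]}}

```text
time: 5.55
tool_pos: [0.6369, 0.1126, -0.0315]
tool_rot: [-3.141, -0.0, 1.788]
contact_force: [0.7, -0.6, -0.4]
opening: 0.0645
```

```bash
python3 - <<'E'
from h import *
c=load('scene4.npz');P=cloud(c);crop(c,190,180,260,215,10,'pics/x.png')
for u in (224,227,230,238,240,242):print(u,[round(float(P[v,u,2]),3) for v in range(190,214,2)])
E
```

```text
224 [0.106, 0.097, 0.091, 0.085, 0.081, 0.051, 0.043, 0.038, 0.033, 0.024, -0.001, -0.002]
227 [0.11, 0.1, 0.093, 0.089, 0.081, 0.054, 0.047, 0.041, 0.036, 0.027, -0.001, -0.001]
230 [0.095, 0.088, 0.065, 0.058, 0.053, 0.048, 0.041, 0.036, 0.031, 0.025, 0.017, -0.002]
238 [0.043, 0.039, 0.032, 0.025, 0.019, -0.001, 0.001, 0.017, 0.016, 0.01, 0.005, -0.0]
240 [0.046, 0.04, 0.032, 0.026, 0.02, -0.001, -0.001, -0.002, 0.017, 0.014, 0.006, 0.085]
242 [0.048, 0.042, 0.033, 0.027, 0.024, 0.014, -0.002, -0.0, 0.016, 0.013, 0.007, 0.086]
```

{"op": "arm_command", "data": {"motion": [[[0,0,0,0,0,0.005,0.4],[0,0,0,0,0,0.01,0.4],[0,0,0,0,0,0.01,0.4]]]}}

```text
time: 5.85
tool_pos: [0.6372, 0.1126, -0.0341]
tool_rot: [-3.141, -0.0, 1.788]
contact_force: [-0.2, -0.1, 0.1]
opening: 0.0641
```

{"op": "arm_command", "data": {"motion": [[[0,0,0,0,0,0.0,-1],[0,0,0,0,0,0.0,-1],[0,0,0,0,0,0.0,-1],[0,0,0,0,0,0.0,-1],[0,0,0,0,0,0.0,-1],[0,0,0,0,0,0.0,-1],[0,0,0,0,0,0.0,-1],[0,0,0,0,0,0.0,-1]]]}}

```text
time: 6.65
tool_pos: [0.6373, 0.1126, -0.0338]
tool_rot: [3.141, -0.0, 1.788]
contact_force: [0.6, 1.0, 0.1]
opening: 0.0174
```

Gripped, with the opening at 17.4 mm. Lifting 100 mm and checking.

{"op": "arm_command", "data": {"motion": [[[0,0,0,0,0,-0.03,-1],[0,0,0,0,0,-0.12,-1],[0,0,0,0,0,-0.24,-1],[0,0,0,0,0,-0.333,-1],[0,0,0,0,0,-0.333,-1],[0,0,0,0,0,-0.333,-1]]]}}

```text
time: 7.25
tool_pos: [0.6374, 0.1126, 0.0668]
tool_rot: [3.14, 0.0, 1.788]
contact_force: [0.4, 0.4, -0.9]
opening: 0.0174
```

```bash
python3 - <<'E'
from h import *
c=snap('wrist','5');P=cloud(c);snap('scene','5')
crop(load('scene5.npz'),170,120,310,225,5.7,'pics/sc5.png')
go(.5111,.0515,.068,-2.4)
E
```

```text
t 7.35 pos [0.6363 0.1126 0.0648] jaw 12.45 w90 [-1.60e-03 -1.00e-04  1.65e-01] shift/0.3 [-0.1088 -0.4514 -0.0096] q6 -0.16
```

View pics/wrist5.png

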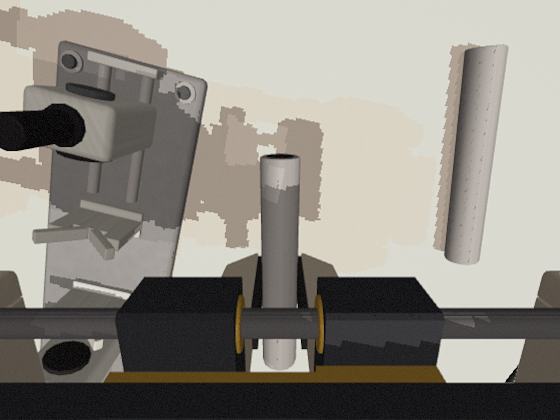

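View pics/sc5.png

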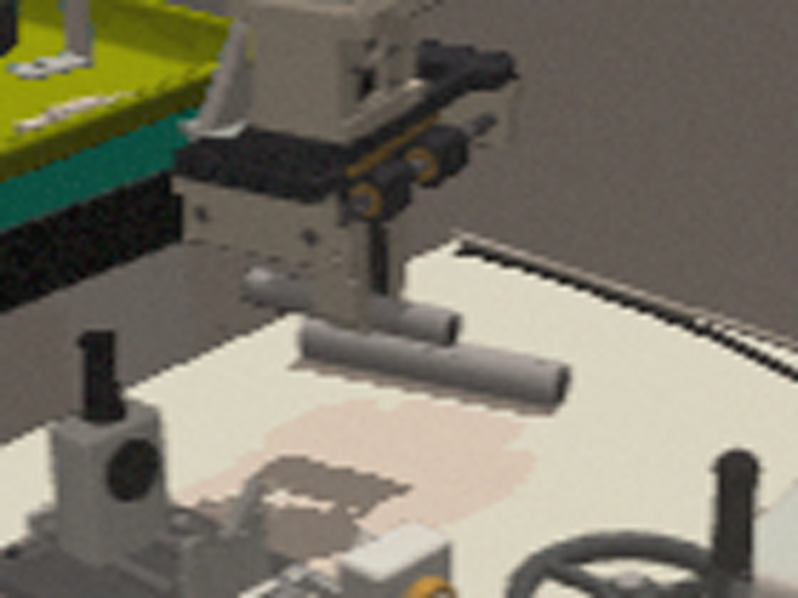

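The tube is held and level. Next I'll measure where it sits relative to the TCP.

```bash
python3 - <<'E'
from h import *
c=load('wrist5.npz');P=cloud(c)
m=(P[...,2]>.09)&(P[...,2]<.125);m[:, :255]=0;m[:,305:]=0;m[255:]=0
q=P[m];d=np.array([-np.sin(np.radians(12.5)),np.cos(np.radians(12.5)),0])
tcp=np.array([.637,.1126,.066])
al=(q-tcp)@d; la=(q-tcp)@np.array([d[1],-d[0],0])
print(len(q),"axial max",np.percentile(al,[98,100]),"lat",np.percentile(la,[1,50,99]),"top z",np.percentile(q[:,2],[50,90,98]))
top=[(P[v,280]).round(4).tolist() for v in range(165,255,20)];print(top)
E
```

```text
3912 axial max [0.06109114 0.06138732] lat [-0.0086886   0.00028195  0.00899101] top z [0.11606661 0.11756913 0.11821447]
[[0.6247, 0.1696, 0.1178], [0.6266, 0.161, 0.1171], [0.6285, 0.1523, 0.1176], [0.6306, 0.143, 0.1168], [0.6326, 0.1338, 0.1175]]
```

{"op": "arm_command", "data": {"motion": [[[0,0,0.03,-0.02,-0.08,-0.01,-1],[0,0,0.07,-0.05,-0.2,-0.01,-1],[0,0,0.12,-0.08,-0.32,-0.01,-1],[0,0,0.165,-0.1,-0.42,-0.01,-1],[0,0,0.165,-0.111,-0.454,-0.01,-1],[0,0,0.165,-0.111,-0.454,-0.01,-1],[0,0,0.165,-0.111,-0.454,-0.01,-1]]]}}

```text
time: 8.05
tool_pos: [0.5127, 0.0509, 0.0689]
tool_rot: [3.141, -0.0, 1.53]
contact_force: [0.1, 0.5, -1.9]
opening: 0.0167
```

```bash
python3 - <<'E'
from h import *
c=snap('wrist','6');meas(c)
go(.5111,.0505,.021,-2.4)
E
```

```text
tailtop 4450 rect [0.5157 0.1602] [0.03   0.0461] 87.6839 zmed [0.0827 0.0875]
post 1451 rect [0.5139 0.0849] [0.0302 0.0154] 87.1133 zmed [0.1186 0.1203]
headtop 776 rect [ 0.5098 -0.0202] [0.0228 0.0382] 86.4543 zmed [0.0849 0.086 ]
restUp 730 rect [0.5126 0.0852] [0.0083 0.0497] 87.927 zmed [0.065  0.0696]
plate 18231 rect [0.5131 0.0974] [0.1992 0.0998] 87.5847 zmed [0.0129 0.0148]
table -0.0010507105877668454
t 8.1 pos [0.5129 0.051  0.0689] jaw -2.34 w90 [ 0.0007 -0.0002  0.0006] shift/0.3 [-0.002  -0.006   0.1596] q6 -0.01
```

View pics/wrist6.png

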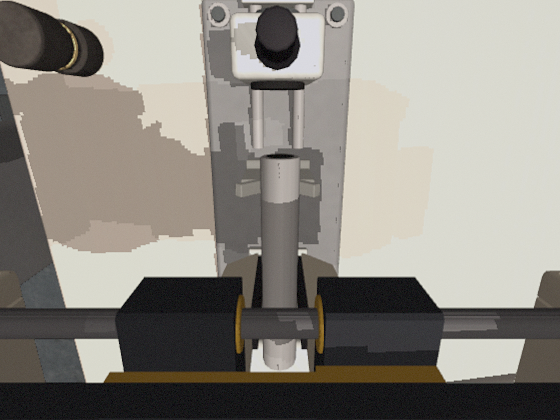

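The tube lines up over the V. At the upper rest it is 1.3 mm too far in +x, which I'll correct on the way down.

{"op": "arm_command", "data": {"motion": [[[0,0,0,-0.001,-0.005,0.05,-1],[0,0,0,-0.001,-0.005,0.1,-1],[0,0,0,-0.001,-0.005,0.13,-1],[0,0,0,-0.001,-0.005,0.15,-1],[0,0,0,-0.001,-0.005,0.155,-1],[0,0,0,-0.001,-0.005,0.155,-1]]]}}

```text
time: 8.7
tool_pos: [0.5103, 0.0506, 0.0225]
tool_rot: [3.141, -0.0, 1.529]
contact_force: [-0.2, 0.8, -1.2]
opening: 0.0174
```

{"op": "arm_command", "data": {"motion": [[[0,0,0,0,0,0.004,-1],[0,0,0,0,0,0.008,-1],[0,0,0,0,0,0.008,-1]]]}}

```text
time: 9.0
tool_pos: [0.5103, 0.0505, 0.0204]
tool_rot: [3.141, -0.0, 1.529]
contact_force: [0.6, -0.1, -0.5]
opening: 0.0174
```

```bash
python3 - <<'E'
from h import *
c=snap('wrist','7');P=cloud(c)
print([(P[v,280]).round(4).tolist() for v in range(165,255,20)])
go(.5111,.0505,.019,-2.4)
from cell import robot;print(robot.observe()['contact_force'])
c=snap('scene','7');crop(c,140,130,280,235,5.7,'pics/sc7.png')
E
```

```text
[[0.5126, 0.1085, 0.0705], [0.5122, 0.1001, 0.0715], [0.5118, 0.091, 0.0711], [0.5115, 0.0815, 0.0705], [0.5111, 0.0722, 0.0715]]
t 9.05 pos [0.5102 0.0505 0.0204] jaw -2.4 w90 [ 0.0004 -0.      0.    ] shift/0.3 [0.0003 0.0029 0.0045] q6 -0.01
[-0.2058539   0.22033769 -0.68634952]
```

View pics/sc7.png

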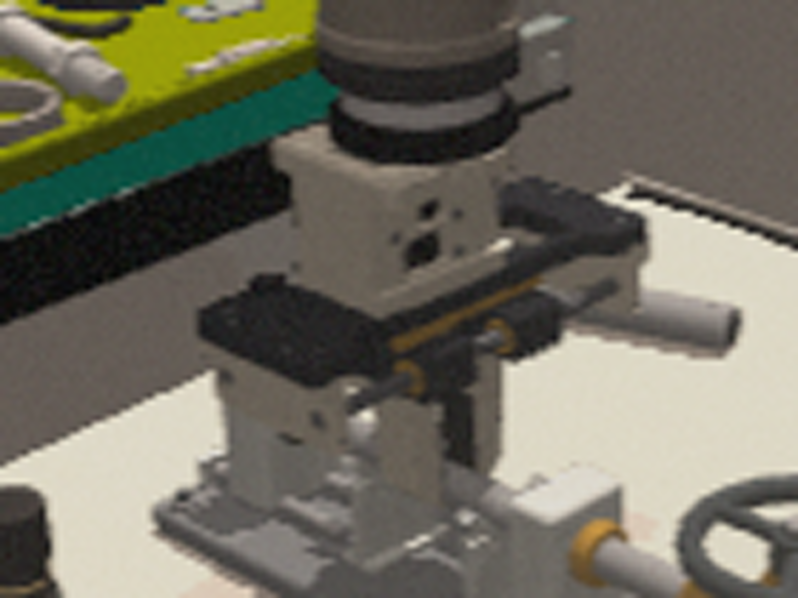

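View pics/wrist7.png

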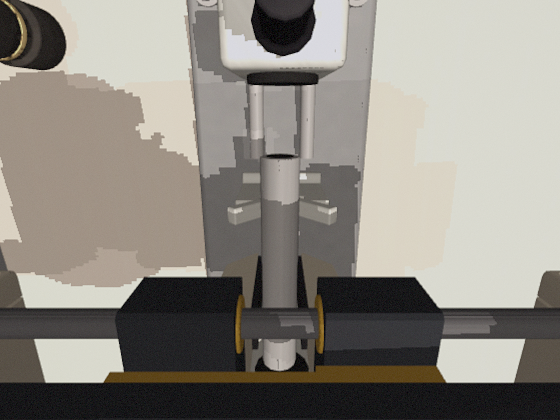

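The tube top reads 0.0712, with 0.071 expected when seated. I'll go down 1 mm more and release.

{"op": "arm_command", "data": {"motion": [[[0,0,0,0,0.002,0.003,-1],[0,0,0,0,0.002,0.004,-1],[0,0,0,0,0.002,0.004,-0.45],[0,0,0,0,0.002,0.004,-0.35],[0,0,0,0,0.002,0.004,-0.2],[0,0,0,0,0.002,0.004,0],[0,0,0,0,0.002,0.004,0],[0,0,0,0,0.002,0.004,0]]]}}

```text
time: 9.9
tool_pos: [0.5105, 0.0505, 0.0189]
tool_rot: [-3.142, -0.0, 1.529]
contact_force: [0.7, -0.5, -1.0]
opening: 0.0459
```

{"op": "arm_command", "data": {"motion": [[[0,0,0,0,0,-0.03,0],[0,0,0,0,0,-0.12,0],[0,0,0,0,0,-0.24,0],[0,0,0,0,0,-0.36,0],[0,0,0,0,0,-0.36,0],[0,0,0,0,0,-0.36,0]]]}}

```text
time: 10.5
tool_pos: [0.511, 0.0505, 0.1281]
tool_rot: [3.139, -0.0, 1.529]
contact_force: [-0.4, -0.2, 0.6]
opening: 0.0461
```

```bash
python3 - <<'E'
from h import *
c=snap('wrist','8');meas(c);P=cloud(c)
m=(P[...,2]>.063)&(P[...,2]<.076)&(abs(P[...,0]-.511)<.012)&(P[...,1]<.125)
q=P[m];e=np.array([.0419,.9991]);a=(q[:,:2]-[.509,.0005])@e
print("tube sy",np.percentile(a,[0,1,99,100]),"z",np.percentile(q[:,2],[50,95]))
go(.5157,.1602,.12,-2.4)
E
```

```text
tailtop 2532 rect [0.5158 0.1602] [0.0301 0.0459] 87.6388 zmed [0.0827 0.0874]
post 756 rect [0.5157 0.1601] [0.0153 0.0154] 14.7813 zmed [0.1229 0.1244]
headtop 1061 rect [ 0.5086 -0.0165] [0.0169 0.0456] 87.181 zmed [0.0845 0.086 ]
restUp 1744 rect [0.5106 0.0882] [0.0426 0.0423] 34.5999 zmed [0.0677 0.0706]
restLo 1194 rect [0.5099 0.0157] [0.0285 0.0495] 89.8473 zmed [0.0669 0.0704]
plate 17936 rect [0.51  0.022] [0.3548 0.0997] 87.6054 zmed [0.0129 0.0148]
table -0.0010597471246959755
tube sy [-0.10577749 -0.09572674  0.11039085  0.11114337] z [0.06879473 0.07309047]
t 10.55 pos [0.5102 0.0505 0.1269] jaw -2.4 w90 [-0.0001 -0.      0.    ] shift/0.3 [0.3662 0.003  0.023 ] q6 -0.01
```

View pics/wrist8.png

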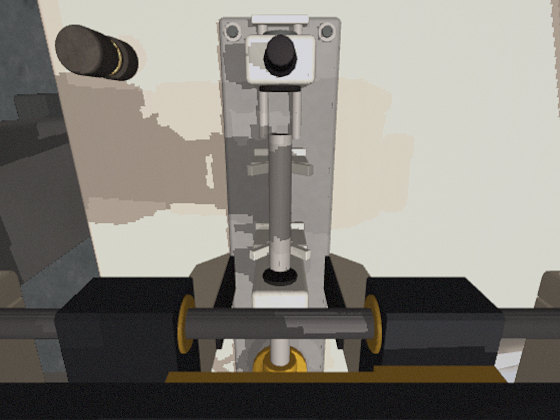

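The tube lies in both Vs, with its far end at stand y = 111 mm as planned. The post is at (0.5157, 0.1601). Moving over it, then down.

{"op": "arm_command", "data": {"motion": [[[0,0,0,0.1,0.002,0,0],[0,0,0,0.2,0.002,0,0],[0,0,0,0.3,0.002,0,0],[0,0,0,0.366,0.002,0,0],[0,0,0,0.366,0.002,0.06,0],[0,0,0,0.366,0.002,0.14,0],[0,0,0,0.366,0.002,0.14,0]]]}}

```text
time: 11.25
tool_pos: [0.5125, 0.1598, 0.0809]
tool_rot: [-3.133, 0.002, 1.529]
contact_force: [-0.6, 0.0, 0.2]
opening: 0.0455
```

```bash
python3 - <<'E'
from h import *
c=snap('wrist','9');c=snap('scene','9');crop(c,130,120,270,225,5.7,'pics/sc9.png')
go(.5157,.1602,.055,-2.4)
E
```

```text
t 11.35 pos [0.5151 0.16   0.0841] jaw -2.41 w90 [-0.0017  0.0003 -0.0001] shift/0.3 [0.0009 0.0023 0.0972] q6 0.2
```

View pics/wrist9.png

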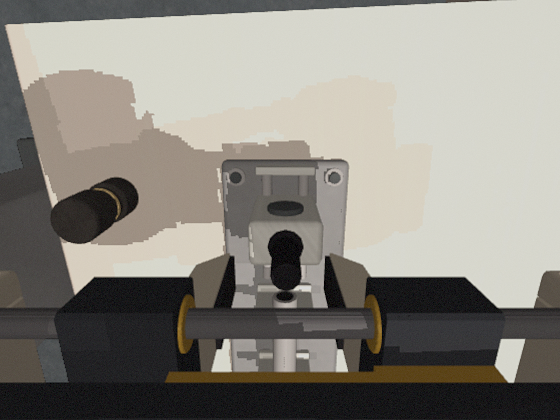

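View pics/sc9.png

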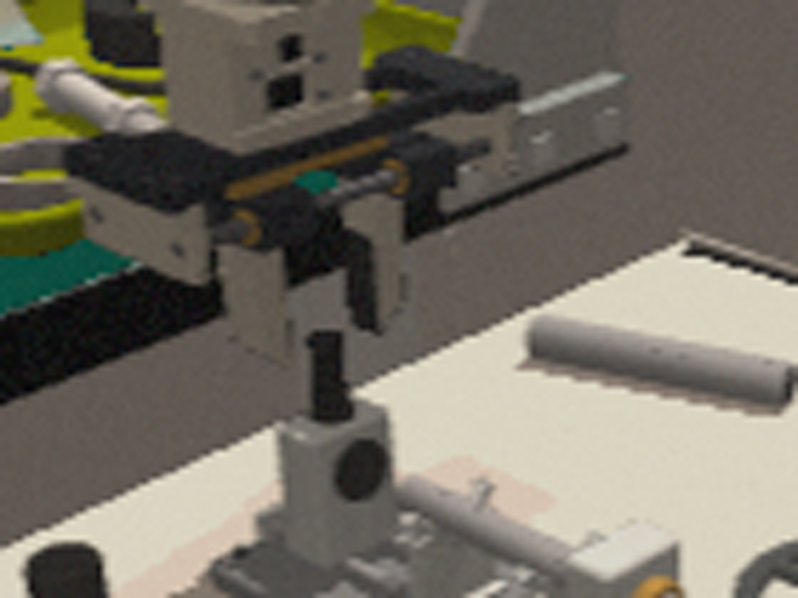

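The fingers stand above the post, straddling it. Going down 29 mm and closing gently at 12 N.

{"op": "arm_command", "data": {"motion": [[[0,0,0,0,0.003,0.04,0],[0,0,0,0,0.003,0.07,0],[0,0,0,0,0.003,0.09,0],[0,0,0,0,0.003,0.095,0],[0,0,0,0,0.003,0.095,-1],[0,0,0,0,0.003,0.095,-1],[0,0,0,0,0.003,0.095,-1],[0,0,0,0,0.003,0.095,-1]]], "grip_force": 12}}

```text
time: 12.15
tool_pos: [0.5169, 0.1602, 0.0567]
tool_rot: [3.141, -0.0, 1.529]
contact_force: [-0.2, 0.4, -0.1]
opening: 0.0189
```

{"op": "arm_command", "data": {"motion": [[[0,0,0,0,0,0,-1],[0,0,0,0,0,0,-1],[0,0,0,0,0,0,-1]]]}}

```text
time: 12.45
tool_pos: [0.5161, 0.1602, 0.0566]
tool_rot: [-3.141, -0.0, 1.529]
contact_force: [-5.0, 0.5, 5.0]
opening: 0.0158
```

{"op": "arm_command", "data": {"motion": [[[0,0,0,-0.01,-0.003,0,-1],[0,0,0,-0.025,-0.003,0,-1],[0,0,0,-0.04,-0.003,0,-1],[0,0,0,-0.055,-0.003,0,-1],[0,0,0,-0.07,-0.003,0,-1],[0,0,0,-0.085,-0.003,0,-1],[0,0,0,-0.095,-0.003,0,-1],[0,0,0,-0.095,-0.003,0,-1]]]}}

```text
time: 13.25
tool_pos: [0.5149, 0.1308, 0.0566]
tool_rot: [3.141, 0.001, 1.529]
contact_force: [-1.3, 0.1, 5.5]
opening: 0.0157
```

{"op": "arm_command", "data": {"motion": [[[0,0,0,-0.007,0,0,-1],[0,0,0,-0.013,0,0,-1],[0,0,0,-0.017,0,0,-1],[0,0,0,-0.017,0,0,-1]]]}}

```text
time: 13.65
tool_pos: [0.5147, 0.1262, 0.0566]
tool_rot: [3.141, -0.0, 1.529]
contact_force: [-0.7, 1.6, 5.2]
opening: 0.0157
```

{"op": "arm_command", "data": {"motion": [[[0,0,0,-0.003,0,0,-1],[0,0,0,-0.006,0,0,-1],[0,0,0,-0.006,0,0,-1]]]}}

```text
time: 13.95
tool_pos: [0.5146, 0.1245, 0.0566]
tool_rot: [3.141, -0.0, 1.529]
contact_force: [-1.9, 3.1, 5.2]
opening: 0.0158
```

{"op": "arm_command", "data": {"motion": [[[0,0,0,-0.003,0,0,-1],[0,0,0,-0.005,0,0,-1],[0,0,0,-0.005,0,0,-1]]]}}

```text
time: 14.25
tool_pos: [0.5146, 0.1238, 0.0567]
tool_rot: [3.141, -0.001, 1.529]
contact_force: [-0.2, 5.5, 4.6]
opening: 0.0154
```

```bash
python3 - <<'E'
from h import *
c=snap('scene','10');crop(c,130,150,270,255,5.7,'pics/sc10.png')
E
```

```text
(no output)
```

View pics/sc10.png

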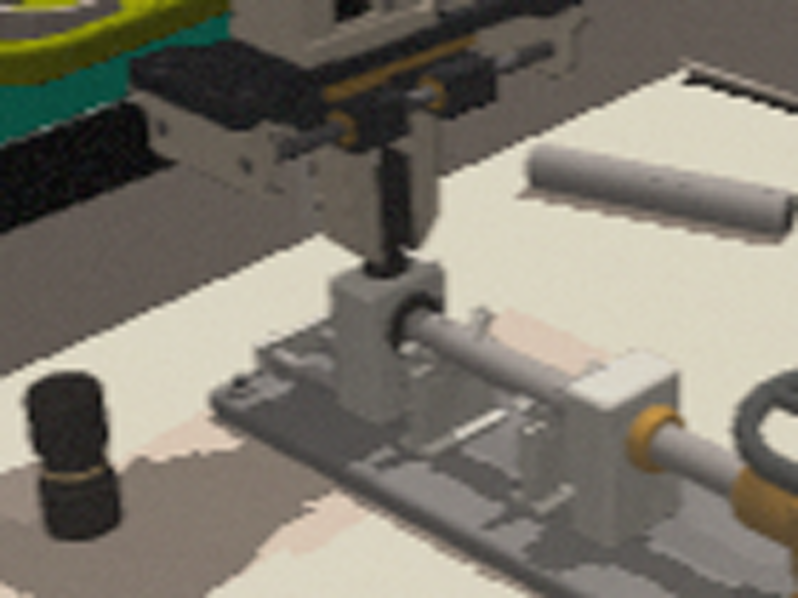

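The tailstock pad is on the tube, which reaches the head. The force is 5.5 N and rising while the position stalls, so one more gentle push.

{"op": "arm_command", "data": {"motion": [[[0,0,0,-0.002,0,0,-1],[0,0,0,-0.005,0,0,-1],[0,0,0,-0.005,0,0,-1]]], "grip_force": 18}}

```text
time: 14.6
tool_pos: [0.5146, 0.1238, 0.0567]
tool_rot: [3.14, -0.004, 1.528]
contact_force: [0.1, 13.0, 4.1]
opening: 0.0153
```

The reading is 13 N with no further motion, so it's clamped: 36.4 mm of travel, slide about 0.040. I'll let go and rise.

{"op": "arm_command", "data": {"motion": [[[0,0,0,0.003,0,0,-1],[0,0,0,0.005,0,0,0],[0,0,0,0.005,0,0,0],[0,0,0,0.005,0,0,0],[0,0,0,0.005,0,0,0],[0,0,0,0.005,0,-0.06,0],[0,0,0,0.005,0,-0.2,0],[0,0,0,0.005,0,-0.3,0]]]}}

```text
time: 15.4
tool_pos: [0.5145, 0.123, 0.1481]
tool_rot: [3.141, 0.0, 1.529]
contact_force: [-0.3, 0.4, 0.3]
opening: 0.0461
```

```bash
python3 - <<'E'
from h import *
c=snap('wrist','11');meas(c)
go(.5070,-.03,.18,87.6)
E
```

```text
tailtop 1512 rect [0.5143 0.1247] [0.0296 0.0459] 87.2585 zmed [0.0827 0.0875]
post 431 rect [0.5143 0.1243] [0.0152 0.0153] 41.5303 zmed [0.1228 0.1241]
headtop 1204 rect [ 0.5082 -0.0209] [0.0271 0.0461] 88.2107 zmed [0.0845 0.0861]
restUp 974 rect [0.5143 0.0872] [0.0394 0.0419] 49.1655 zmed [0.0669 0.0705]
restLo 219 rect [0.5102 0.023 ] [0.0143 0.0458] 88.1929 zmed [0.058 0.07 ]
plate 12500 rect [0.5112 0.0493] [0.3014 0.0997] 87.5955 zmed [0.0129 0.0145]
table -0.001083010531979206
t 15.45 pos [0.5172 0.1233 0.153 ] jaw -2.4 w90 [ 0.004  -0.005   0.9999] shift/0.3 [-0.5119 -0.0117 -0.0908] q6 0.13
```

View pics/wrist11.png

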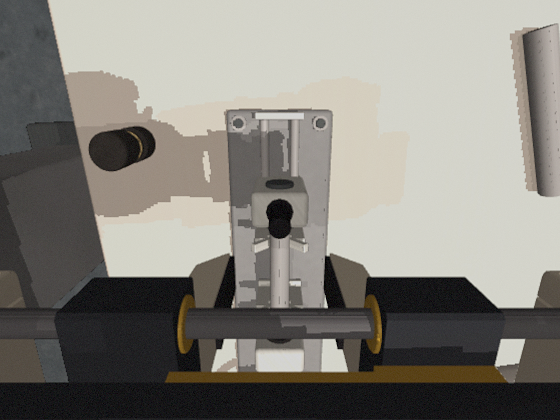

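The post moved to stand y = 123.9 mm, so the slide is 0.040 and the tube is clamped. Now over the wheel (centre predicted at (0.503, -0.144)), turning the jaws to lie along stand y.

{"op": "arm_command", "data": {"motion": [[[0,0,0.09,-0.1,0,-0.1,0],[0,0,0.18,-0.25,0,-0.1,0],[0,0,0.27,-0.4,0,-0.1,0],[0,0,0.36,-0.55,0,-0.1,0],[0,0,0.45,-0.7,0,-0.1,0],[0,0,0.54,-0.8,0,-0.1,0],[0,0,0.63,-0.892,0,-0.1,0],[0,0,0.72,-0.892,0,-0.1,0]]]}}

```text
time: 16.25
tool_pos: [0.5026, -0.1477, 0.1759]
tool_rot: [3.141, 0.001, 0.388]
contact_force: [-0.0, 1.3, -0.2]
opening: 0.046
```

{"op": "arm_command", "data": {"motion": [[[0,0,0.09,0,0,0,0],[0,0,0.18,0,0,0,0],[0,0,0.28,0,0,0,0],[0,0,0.28,0,0,0,0],[0,0,0.28,0,0,0,0]]]}}

```text
time: 16.75
tool_pos: [0.5029, -0.1442, 0.1762]
tool_rot: [-3.141, 0.0, -0.038]
contact_force: [0.2, -0.4, 0.3]
opening: 0.0458
```

```bash
python3 - <<'E'
from h import *
c=snap('wrist','12');meas(c);P=cloud(c)
m=(c['z_map']>.1)&(P[...,2]>.1)&(P[...,2]<.118)&(abs(P[...,0]-.503)<.06)&(abs(P[...,1]+.144)<.06)
q=P[m];
if len(q): print(cv2.minEnclosingCircle(q[:,:2].astype(np.float32)),len(q))
go(.503,-.144,.18,87.6)
E
```

```text
headtop 1478 rect [ 0.5088 -0.0233] [0.0256 0.0449] 87.1321 zmed [0.0847 0.0862]
restUp 1763 rect [0.5126 0.09  ] [0.0399 0.0494] 89.9722 zmed [0.0662 0.072 ]
restLo 1075 rect [0.5101 0.015 ] [0.0299 0.049 ] 89.8837 zmed [0.0669 0.0704]
plate 14772 rect [ 0.5072 -0.1281] [0.131  0.5947] 1.6706 zmed [0.0129 0.0154]
handletop 641 rect [ 0.539  -0.1667] [0.0175 0.0179] 43.0191 zmed [0.1615 0.1632]
table -0.0010527719631014953
((0.5049979090690613, -0.14573819935321808), 0.049037445336580276) 5383
t 16.8 pos [ 0.5029 -0.1442  0.1762] jaw -92.2 w90 [-0.0001  0.0001  0.0022] shift/0.3 [ 0.0003 -0.0005 -0.0125] q6 1.18
```

View pics/wrist12.png

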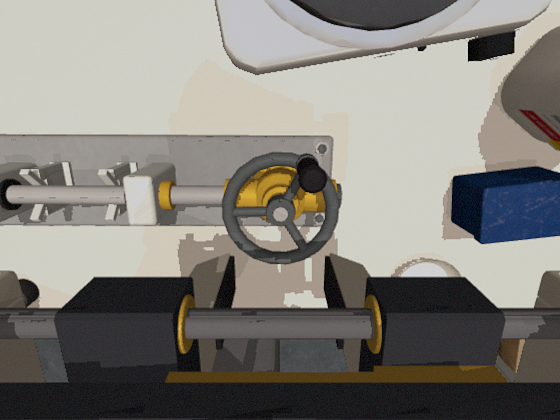

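The wheel's at image (280,212) and the handle top at (313,178), world (0.539, -0.167), 42.4 mm from the predicted axis, as it should be. In the stand frame it stands 150.7° past a whole turn, so with the given 0.6–1.5 turn range it's about 1.42 turns open.

```bash
python3 - <<'E'
from h import *
go(.539,-.1667,.14,87.6)
go(.539,-.1667,.088,87.6)
c=load('wrist12.npz');P=cloud(c)
m=(P[...,2]>.1)&(P[...,1]<-.3)&(c['z_map']>.1);q=P[m];print("bottle",len(q),q.max(0) if len(q) else '')
c=load('scene0.npz');P=cloud(c)
m=(P[...,2]>.08)&(P[...,1]<-.25)&(P[...,0]<.8)&(P[...,0]>.3)&(P[...,1]>-.6);q=P[m];print("bottle",len(q),q.min(0),q.max(0))
E
```

```text
t 16.8 pos [ 0.5029 -0.1442  0.1762] jaw -92.2 w90 [-0.0001  0.0001  0.0022] shift/0.3 [0.1231 0.0705 0.1208] q6 1.18
t 16.8 pos [ 0.5029 -0.1442  0.1762] jaw -92.2 w90 [-0.0001  0.0001  0.0022] shift/0.3 [0.1231 0.0705 0.2941] q6 1.18
bottle 0 
bottle 6660 [ 0.52702995 -0.59997197  0.08001185] [ 0.79958809 -0.25013891  0.22600024]
```

{"op": "arm_command", "data": {"motion": [[[0,0,0.002,0.06,0.035,0,0],[0,0,0.002,0.123,0.07,0,0],[0,0,0.002,0.123,0.07,0.0,0],[0,0,0.002,0.123,0.07,0.08,0],[0,0,0.002,0.123,0.07,0.15,0],[0,0,0.002,0.123,0.07,0.15,0]]]}}

```text
time: 17.4
tool_pos: [0.5366, -0.1654, 0.1286]
tool_rot: [-3.139, 0.006, -0.043]
contact_force: [-1.1, -1.2, -0.1]
opening: 0.0459
```

```bash
python3 - <<'E'
from h import *
snap('wrist','13');c=snap('scene','13');crop(c,230,130,370,235,5.7,'pics/sc13.png')
go(.539,-.1667,.088,87.6)
E
```

```text
t 17.5 pos [ 0.5387 -0.1663  0.1317] jaw -92.51 w90 [-0.0002  0.0003 -0.0012] shift/0.3 [0.0011 0.0012 0.1457] q6 1.18
```

View pics/sc13.png

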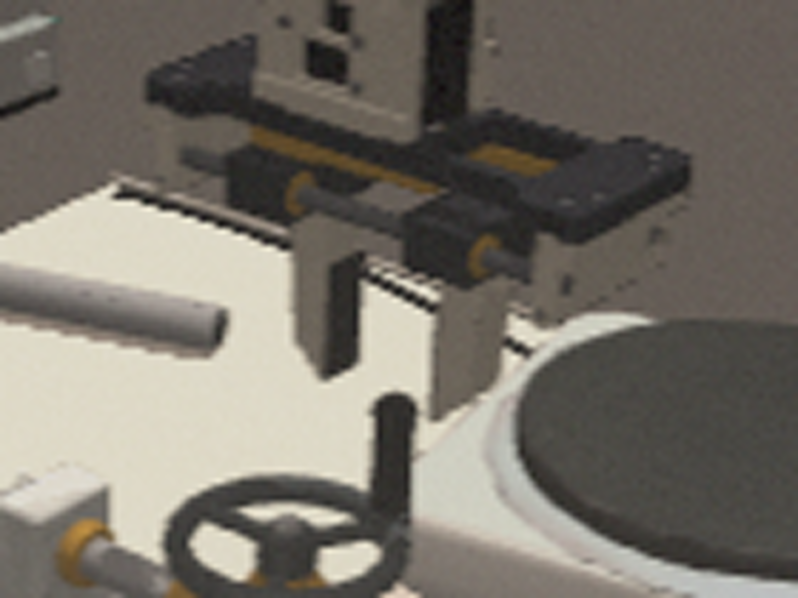

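View pics/wrist13.png

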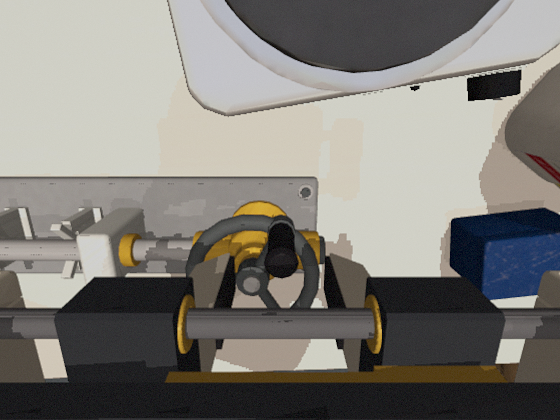

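The handle (282,250 px) is midway between the fingers. Going down 43 mm and gripping at 30 N.

{"op": "arm_command", "data": {"motion": [[[0,0,0,0.001,0.001,0.05,0],[0,0,0,0.001,0.001,0.1,0],[0,0,0,0.001,0.001,0.14,0],[0,0,0,0.001,0.001,0.145,0],[0,0,0,0.001,0.001,0.145,0],[0,0,0,0.001,0.001,0.145,-1],[0,0,0,0.001,0.001,0.145,-1],[0,0,0,0.001,0.001,0.145,-1]]], "grip_force": 30}}

```text
time: 18.3
tool_pos: [0.5396, -0.167, 0.0884]
tool_rot: [3.141, -0.001, -0.045]
contact_force: [0.0, -0.5, -0.1]
opening: 0.0265
```

{"op": "arm_command", "data": {"motion": [[[0,0,0,0,0,0,-1],[0,0,0,0,0,0,-1],[0,0,0,0,0,0,-1],[0,0,0,0,0,0,-1]]]}}

```text
time: 18.7
tool_pos: [0.5394, -0.1668, 0.0882]
tool_rot: [-3.141, -0.0, -0.045]
contact_force: [-0.7, 0.5, 3.0]
opening: 0.0162
```

```bash
cat >> h.py <<'E'
C=np.array([.5029,-.1444])
def arc(a0,steps,r=.0422,rows=8,C=C):
    "a0=None: current world angle from measured TCP; steps deg per row (CCW+). prints rows tx,ty"
    from cell import robot
    s=robot.observe();Rm=R.from_euler("xyz",s["tool_rot"]).as_matrix()
    p=s["tool_pos"][:2]-C;a=np.degrees(np.arctan2(p[1],p[0]))
    print("t",s["time"],"pos",s["tool_pos"].round(4),"ang world",a.round(1),"stand th",((a+2.4-180)%360).round(1),"r",np.hypot(*p).round(4),"F",s["contact_force"].round(1),"open",round(s["opening"],4),"q6",s["qpos"][5].round(2))
    if a0 is None:a0=a
    for i in range(1,rows+1):
        b=np.radians(a0+steps*i);t=C+r*np.array([np.cos(b),np.sin(b)])
        d=Rm.T@np.array([*(t-s["tool_pos"][:2]),0]);print(i,round(a0+steps*i,1),(d/.3).round(3))
E
python3 - <<'E'
from h import *
arc(None,-15)
E
```

```text
t 18.7 pos [ 0.5394 -0.1668  0.0882] ang world -31.5 stand th 150.9 r 0.0428 F [-0.7  0.5  3. ] open 0.0162 q6 1.18
1 -46.5 [-0.024  0.029 -0.   ]
2 -61.5 [-0.052  0.051 -0.   ]
3 -76.5 [-0.086  0.066 -0.   ]
4 -91.5 [-0.122  0.072 -0.   ]
5 -106.5 [-0.159  0.067 -0.   ]
6 -121.5 [-0.193  0.054 -0.   ]
7 -136.5 [-0.223  0.032 -0.   ]
8 -151.5 [-0.245  0.003 -0.   ]
```

Gripped, with the opening at 16.2 mm. First clockwise arc of 120°.

{"op": "arm_command", "data": {"motion": [[[0,0,0,-0.024,0.029,0,-1],[0,0,0,-0.052,0.051,0,-1],[0,0,0,-0.086,0.066,0,-1],[0,0,0,-0.122,0.072,0,-1],[0,0,0,-0.159,0.067,0,-1],[0,0,0,-0.193,0.054,0,-1],[0,0,0,-0.223,0.032,0,-1],[0,0,0,-0.245,0.003,0,-1]]]}}

```text
time: 19.5
tool_pos: [0.4662, -0.1647, 0.0882]
tool_rot: [3.141, -0.003, -0.046]
contact_force: [9.8, 2.2, -1.9]
opening: 0.0164
```

```bash
python3 - <<'E'
from h import *
snap('wrist','14')
arc(-151.5,-15)
E
```

```text
t 19.55 pos [ 0.4655 -0.1632  0.0882] ang world -153.3 stand th 29.1 r 0.0418 F [ 7.4  5.5 -0.1] open 0.016 q6 1.12
1 -166.5 [-0.014 -0.029 -0.   ]
2 -181.5 [-0.019 -0.066 -0.   ]
3 -196.5 [-0.015 -0.102  0.   ]
4 -211.5 [-0.002 -0.136  0.   ]
5 -226.5 [ 0.02  -0.166  0.   ]
6 -241.5 [ 0.049 -0.189  0.   ]
7 -256.5 [ 0.082 -0.203  0.   ]
8 -271.5 [ 0.119 -0.209  0.   ]
```

View pics/wrist14.png

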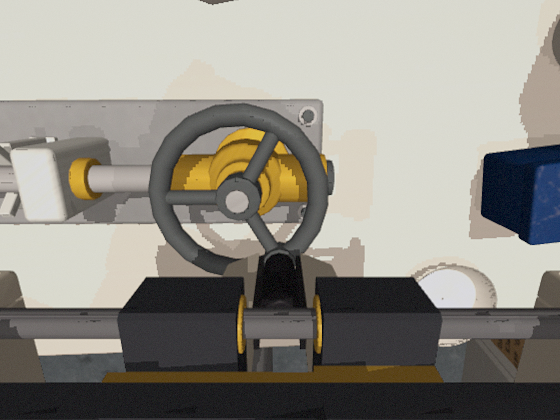

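```bash
cat >> h.py <<'E'
def ch(a0,step,rows=8,r=.042,r0=.042,yaw=-.0445):
    Rm=R.from_euler("xyz",[np.pi,0,yaw]).as_matrix();f=lambda a,r:np.array([r*np.cos(np.radians(a)),r*np.sin(np.radians(a)),0])
    for i in range(1,rows+1): print(round(a0+step*i,1),(Rm.T@(f(a0+step*i,r)-f(a0,r0))/.3).round(4)[:2])
E
python3 - <<'E'
from h import *
ch(-151.5,-15,r0=.0424)
E
```

```text
-166.5 [-0.0135 -0.0342]
-181.5 [-0.0189 -0.0703]
-196.5 [-0.0148 -0.1066]
-211.5 [-0.0014 -0.1407]
-226.5 [ 0.0203 -0.1701]
-241.5 [ 0.0489 -0.1928]
-256.5 [ 0.0824 -0.2074]
-271.5 [ 0.1185 -0.2129]
```

{"op": "arm_command", "data": {"motion": [[[0,0,0,-0.0135,-0.034,0,-1],[0,0,0,-0.019,-0.07,0,-1],[0,0,0,-0.015,-0.107,0,-1],[0,0,0,-0.0015,-0.141,0,-1],[0,0,0,0.02,-0.17,0,-1],[0,0,0,0.049,-0.193,0,-1],[0,0,0,0.0825,-0.207,0,-1],[0,0,0,0.1185,-0.213,0,-1]]]}}

```text
time: 20.35
tool_pos: [0.5039, -0.1027, 0.0881]
tool_rot: [3.141, 0.001, -0.045]
contact_force: [-2.5, -8.5, 4.2]
opening: 0.0157
```

```bash
python3 - <<'E'
from h import *
arc(None,0,rows=0)
ch(-271.5,-15)
E
```

```text
t 20.35 pos [ 0.5039 -0.1027  0.0881] ang world 88.6 stand th 271.0 r 0.0417 F [-2.5 -8.5  4.2] open 0.0157 q6 1.27
-286.5 [0.0363 0.0041]
-301.5 [0.0703 0.0175]
-316.5 [0.0997 0.0392]
-331.5 [0.1225 0.0678]
-346.5 [0.1371 0.1013]
-361.5 [0.1425 0.1374]
-376.5 [0.1384 0.1737]
-391.5 [0.1251 0.2077]
```

{"op": "arm_command", "data": {"motion": [[[0,0,0,0.036,0.005,0,-1],[0,0,0,0.07,0.018,0,-1],[0,0,0,0.099,0.04,0,-1],[0,0,0,0.1215,0.068,0,-1],[0,0,0,0.136,0.101,0,-1],[0,0,0,0.1415,0.137,0,-1],[0,0,0,0.1375,0.173,0,-1],[0,0,0,0.1245,0.207,0,-1]]]}}

```text
time: 21.15
tool_pos: [0.5397, -0.1662, 0.0881]
tool_rot: [-3.141, -0.002, -0.045]
contact_force: [2.9, 1.6, 4.8]
opening: 0.0164
```

```bash
python3 - <<'E'
from h import *
arc(None,0,rows=0)
ch(-391.5,-15)
E
```

```text
t 21.15 pos [ 0.5397 -0.1662  0.0881] ang world -30.6 stand th 151.8 r 0.0428 F [2.9 1.6 4.8] open 0.0164 q6 1.18
-406.5 [-0.0217  0.0294]
-421.5 [-0.0503  0.0522]
-436.5 [-0.0838  0.0668]
-451.5 [-0.1199  0.0722]
-466.5 [-0.1563  0.0681]
-481.5 [-0.1903  0.0547]
-496.5 [-0.2197  0.033 ]
-511.5 [-0.2424  0.0044]
```

Back where it started, one turn closed and about 150° left. Next 120° arc.

{"op": "arm_command", "data": {"motion": [[[0,0,0,-0.0217,0.0294,0,-1],[0,0,0,-0.05,0.052,0,-1],[0,0,0,-0.084,0.067,0,-1],[0,0,0,-0.12,0.072,0,-1],[0,0,0,-0.156,0.068,0,-1],[0,0,0,-0.19,0.055,0,-1],[0,0,0,-0.219,0.033,0,-1],[0,0,0,-0.2415,0.0045,0,-1]]]}}

```text
time: 21.95
tool_pos: [0.4656, -0.1636, 0.0881]
tool_rot: [-3.141, -0.001, -0.046]
contact_force: [9.0, 1.8, 2.5]
opening: 0.0162
```

```bash
python3 - <<'E'
from h import *
arc(None,0,rows=0)
ch(-511.5,-5,r0=.0418)
E
```

```text
t 21.95 pos [ 0.4656 -0.1636  0.0881] ang world -152.7 stand th 29.7 r 0.0419 F [9.  1.8 2.5] open 0.0162 q6 1.12
-516.5 [-0.0064 -0.0104]
-521.5 [-0.0113 -0.0216]
-526.5 [-0.0152 -0.0332]
-531.5 [-0.018 -0.045]
-536.5 [-0.0199 -0.0571]
-541.5 [-0.0206 -0.0693]
-546.5 [-0.0203 -0.0815]
-551.5 [-0.0189 -0.0936]
```

{"op": "arm_command", "data": {"motion": [[[0,0,0,-0.0055,-0.0104,0,-1],[0,0,0,-0.01,-0.0216,0,-1],[0,0,0,-0.0135,-0.033,0,-1],[0,0,0,-0.016,-0.045,0,-1],[0,0,0,-0.018,-0.057,0,-1],[0,0,0,-0.018,-0.057,0,-1]]]}}

```text
time: 22.55
tool_pos: [0.4614, -0.1464, 0.0881]
tool_rot: [-3.141, 0.0, -0.045]
contact_force: [3.5, 0.2, 6.3]
opening: 0.0157
```

{"op": "arm_command", "data": {"motion": [[[0,0,0,-0.0005,-0.004,0,-1],[0,0,0,-0.001,-0.008,0,-1],[0,0,0,-0.001,-0.008,0,-1]]]}}

```text
time: 22.85
tool_pos: [0.4613, -0.1444, 0.0881]
tool_rot: [3.141, -0.0, -0.045]
contact_force: [2.7, -1.5, 5.9]
opening: 0.0159
```

```bash
python3 - <<'E'
from h import *
arc(None,0,rows=0)
E
```

```text
t 22.85 pos [ 0.4613 -0.1444  0.0881] ang world -180.0 stand th 2.4 r 0.0416 F [ 2.7 -1.5  5.9] open 0.0159 q6 1.15
```

{"op": "arm_command", "data": {"motion": [[[0,0,0,0,-0.003,0,-1],[0,0,0,0,-0.006,0,-1],[0,0,0,0,-0.006,0,-1]]]}}

```text
time: 23.15
tool_pos: [0.4614, -0.1431, 0.0881]
tool_rot: [3.14, -0.0, -0.045]
contact_force: [2.4, -2.9, 5.4]
opening: 0.0161
```

{"op": "arm_command", "data": {"motion": [[[0,0,0,0,-0.002,0,-1],[0,0,0,0,-0.004,0,-1],[0,0,0,0,-0.004,0,-1]]]}}

```text
time: 23.45
tool_pos: [0.4614, -0.143, 0.0881]
tool_rot: [3.139, -0.0, -0.045]
contact_force: [0.9, -7.6, 3.5]
opening: 0.016
```

{"op": "arm_command", "data": {"motion": [[[0,0,0,0,-0.003,0,-1],[0,0,0,0,-0.005,0,-1],[0,0,0,0,-0.005,0,-1]]]}}

```text
time: 23.75
tool_pos: [0.4615, -0.143, 0.0881]
tool_rot: [3.136, -0.0, -0.044]
contact_force: [1.4, -13.4, 2.9]
opening: 0.016
```

```bash
python3 - <<'E'
from h import *
arc(None,0,rows=0)
snap('wrist','15');meas(load('wrist15.npz'))
arc(None,0,rows=0)
E
```

```text
t 23.75 pos [ 0.4615 -0.143   0.0881] ang world 178.0 stand th 0.4 r 0.0415 F [  1.4 -13.4   2.9] open 0.016 q6 1.16
headtop 3412 rect [ 0.5082 -0.0231] [0.0266 0.0454] 87.3243 zmed [0.0847 0.0862]
restLo 2393 rect [0.5096 0.0151] [0.0501 0.0299] 0.0659 zmed [0.0668 0.0705]
plate 16395 rect [ 0.5029 -0.1386] [0.4513 0.0994] 87.4912 zmed [0.0129 0.0151]
table -0.001006799162278249
t 23.8 pos [ 0.4615 -0.143   0.0881] ang world 178.0 stand th 0.4 r 0.0415 F [  1.1 -14.    2.6] open 0.0161 q6 1.16
```

View pics/wrist15.png

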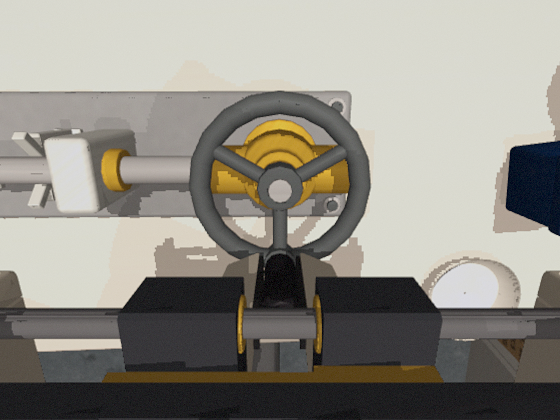

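The wheel is hard on its stop: the position held at y = -0.143 while the force rose from 3 to 13 N. The handle stands on the stand's -x side, and the spoke in the picture points straight down to it at (280,230). Now counter-clockwise two turns, first taking out the ~2.7 mm of push.

```bash
python3 - <<'E'
from h import *
for a in (177.9,177.9+105,177.9+225,177.9+345): print('--');ch(a,15,rows=8)
E
```

```text
--
192.9 [0.0051 0.0362]
207.9 [0.0193 0.0699]
222.9 [0.0418 0.0987]
237.9 [0.0709 0.1207]
252.9 [0.1048 0.1344]
267.9 [0.1411 0.1389]
282.9 [0.1773 0.1338]
297.9 [0.2109 0.1196]
--
297.9 [ 0.0337 -0.0143]
312.9 [ 0.0625 -0.0367]
327.9 [ 0.0845 -0.0659]
342.9 [ 0.0982 -0.0998]
357.9 [ 0.1027 -0.136 ]
372.9 [ 0.0976 -0.1722]
387.9 [ 0.0834 -0.2059]
402.9 [ 0.0609 -0.2347]
--
417.9 [-0.0292 -0.022 ]
432.9 [-0.063  -0.0357]
447.9 [-0.0993 -0.0402]
462.9 [-0.1355 -0.0352]
477.9 [-0.1692 -0.0209]
492.9 [-0.198   0.0016]
507.9 [-0.22    0.0307]
522.9 [-0.2337  0.0646]
--
537.9 [-0.0045  0.0363]
552.9 [0.0006 0.0725]
567.9 [0.0148 0.1061]
582.9 [0.0373 0.1349]
597.9 [0.0665 0.157 ]
612.9 [0.1003 0.1707]
627.9 [0.1366 0.1752]
642.9 [0.1728 0.1701]
```

{"op": "arm_command", "data": {"motion": [[[0,0,0,0,0.009,0,-1],[0,0,0,0.005,0.045,0,-1],[0,0,0,0.019,0.079,0,-1],[0,0,0,0.042,0.108,0,-1],[0,0,0,0.071,0.13,0,-1],[0,0,0,0.105,0.1434,0,-1],[0,0,0,0.141,0.148,0,-1],[0,0,0,0.177,0.143,0,-1]]]}}

```text
time: 24.6
tool_pos: [0.5115, -0.1861, 0.0881]
tool_rot: [3.14, 0.003, -0.045]
contact_force: [-1.1, -2.1, 9.2]
opening: 0.0158
```

```bash
sed -i 's/^C=np.array.*/C=np.array([.5035,-.1445])/' h.py; python3 - <<'E'
from h import *
arc(None,0,rows=0)
E
```

```text
t 24.6 pos [ 0.5115 -0.1861  0.0881] ang world -79.1 stand th 103.3 r 0.0424 F [-1.1 -2.1  9.2] open 0.0158 q6 1.13
```

{"op": "arm_command", "data": {"motion": [[[0,0,0,0.034,-0.014,0,-1],[0,0,0,0.0625,-0.037,0,-1],[0,0,0,0.0845,-0.066,0,-1],[0,0,0,0.098,-0.1,0,-1],[0,0,0,0.1025,-0.136,0,-1],[0,0,0,0.0975,-0.172,0,-1],[0,0,0,0.0835,-0.206,0,-1],[0,0,0,0.061,-0.235,0,-1]]]}}

```text
time: 25.4
tool_pos: [0.5335, -0.1155, 0.0881]
tool_rot: [3.141, 0.001, -0.045]
contact_force: [-1.0, -5.0, 7.9]
opening: 0.0162
```

{"op": "arm_command", "data": {"motion": [[[0,0,0,-0.029,-0.022,0,-1],[0,0,0,-0.063,-0.036,0,-1],[0,0,0,-0.099,-0.04,0,-1],[0,0,0,-0.1355,-0.035,0,-1],[0,0,0,-0.169,-0.021,0,-1],[0,0,0,-0.198,0.0015,0,-1],[0,0,0,-0.22,0.031,0,-1],[0,0,0,-0.2335,0.0645,0,-1]]]}}

```text
time: 26.2
tool_pos: [0.4634, -0.1318, 0.0881]
tool_rot: [-3.142, -0.001, -0.045]
contact_force: [7.6, 0.6, 3.6]
opening: 0.0161
```

```bash
python3 - <<'E'
from h import *
arc(None,0,rows=0)
E
```

```text
t 26.2 pos [ 0.4634 -0.1318  0.0881] ang world 162.4 stand th 344.8 r 0.0421 F [7.6 0.6 3.6] open 0.0161 q6 1.18
```

Nearly one turn done (344.8°). Continuing.

{"op": "arm_command", "data": {"motion": [[[0,0,0,-0.004,0.036,0,-1],[0,0,0,0.001,0.0725,0,-1],[0,0,0,0.0155,0.106,0,-1],[0,0,0,0.038,0.135,0,-1],[0,0,0,0.067,0.157,0,-1],[0,0,0,0.1005,0.171,0,-1],[0,0,0,0.1366,0.175,0,-1],[0,0,0,0.173,0.17,0,-1]]]}}

```text
time: 27.0
tool_pos: [0.5117, -0.1861, 0.0881]
tool_rot: [3.14, 0.003, -0.045]
contact_force: [-2.6, -2.6, 7.8]
opening: 0.0161
```

```bash
python3 - <<'E'
from h import *
arc(None,0,rows=0)
for a in (642.9,762.9): print('--');ch(a,15,rows=8)
E
```

```text
t 27.0 pos [ 0.5117 -0.1861  0.0881] ang world -78.9 stand th 103.5 r 0.0424 F [-2.6 -2.6  7.8] open 0.0161 q6 1.13
--
657.9 [ 0.0337 -0.0143]
672.9 [ 0.0625 -0.0367]
687.9 [ 0.0845 -0.0659]
702.9 [ 0.0982 -0.0998]
717.9 [ 0.1027 -0.136 ]
732.9 [ 0.0976 -0.1722]
747.9 [ 0.0834 -0.2059]
762.9 [ 0.0609 -0.2347]
--
777.9 [-0.0292 -0.022 ]
792.9 [-0.063  -0.0357]
807.9 [-0.0993 -0.0402]
822.9 [-0.1355 -0.0352]
837.9 [-0.1692 -0.0209]
852.9 [-0.198   0.0016]
867.9 [-0.22    0.0307]
882.9 [-0.2337  0.0646]
```

{"op": "arm_command", "data": {"motion": [[[0,0,0,0.034,-0.014,0,-1],[0,0,0,0.0625,-0.037,0,-1],[0,0,0,0.0845,-0.066,0,-1],[0,0,0,0.098,-0.1,0,-1],[0,0,0,0.1025,-0.136,0,-1],[0,0,0,0.0975,-0.172,0,-1],[0,0,0,0.0835,-0.206,0,-1],[0,0,0,0.061,-0.235,0,-1]]]}}

```text
time: 27.8
tool_pos: [0.5335, -0.1155, 0.088]
tool_rot: [3.141, 0.001, -0.044]
contact_force: [-2.5, -5.7, 8.6]
opening: 0.0161
```

{"op": "arm_command", "data": {"motion": [[[0,0,0,-0.029,-0.022,0,-1],[0,0,0,-0.063,-0.036,0,-1],[0,0,0,-0.099,-0.04,0,-1],[0,0,0,-0.1355,-0.035,0,-1],[0,0,0,-0.169,-0.021,0,-1],[0,0,0,-0.198,0.0015,0,-1],[0,0,0,-0.2195,0.031,0,-1],[0,0,0,-0.2325,0.0645,0,-1]]]}}

```text
time: 28.6
tool_pos: [0.4634, -0.1316, 0.0881]
tool_rot: [-3.141, -0.0, -0.045]
contact_force: [4.6, 1.3, 4.4]
opening: 0.0163
```

```bash
python3 - <<'E'
from h import *
arc(None,0,rows=0)
go(.4615,-.143,.0881,87.45)
ch(882.9,5,rows=3)
E
```

```text
t 28.6 pos [ 0.4634 -0.1316  0.0881] ang world 162.1 stand th 344.5 r 0.0421 F [4.6 1.3 4.4] open 0.0163 q6 1.18
t 28.6 pos [ 0.4634 -0.1316  0.0881] jaw -92.57 w90 [-0.0003 -0.0002 -0.0003] shift/0.3 [-0.0048  0.0384 -0.0001] q6 1.18
887.9 [-0.0025  0.0119]
892.9 [-0.004   0.0241]
897.9 [-0.0045  0.0363]
```

{"op": "arm_command", "data": {"motion": [[[0,0,0,-0.002,0.012,0,-1],[0,0,0,-0.003,0.024,0,-1],[0,0,0,-0.0035,0.036,0,-1],[0,0,0,-0.0035,0.036,0,-1],[0,0,0,-0.0035,0.036,0,-1]]]}}

```text
time: 29.1
tool_pos: [0.4614, -0.1424, 0.088]
tool_rot: [-3.141, 0.001, -0.045]
contact_force: [1.8, -1.0, 8.7]
opening: 0.016
```

```bash
python3 - <<'E'
from h import *
c=snap('wrist','16')
arc(None,0,rows=0)
go(.4615,-.143,.0881,87.45)
# handle/hub compare with picture at stop
a=load('wrist15.npz')
for k in (a,c):
    P=cloud(k);m=(P[...,2]>.116)&(P[...,2]<.124)&(np.hypot(P[...,0]-.5035,P[...,1]+.1445)<.012);print('nut',m.sum(),P[m].mean(0).round(4))
    for (lo,hi) in ((20,34),):
        r=np.hypot(P[...,0]-.5035,P[...,1]+.1445)/1e-3
        m=(P[...,2]>.103)&(P[...,2]<.116)&(r>lo)&(r<hi);q=P[m]-[.5035,-.1445,0];an=np.degrees(np.arctan2(q[:,1],q[:,0]))%360
        for g in (60,180,300):
            b=an[abs((an-g+180)%360-180)<20];print('spoke',g,len(b),b.mean().round(2) if len(b) else None)
E
```

```text
t 29.15 pos [ 0.4614 -0.1424  0.0881] ang world 177.1 stand th 359.5 r 0.0421 F [ 1.4 -1.4  8.5] open 0.016 q6 1.16
t 29.15 pos [ 0.4614 -0.1424  0.0881] jaw -92.58 w90 [-0.0001  0.0009 -0.0003] shift/0.3 [ 0.0003  0.002  -0.0001] q6 1.16
nut 435 [ 0.5032 -0.1452  0.1179]
spoke 60 449 56.53
spoke 180 371 179.31
spoke 300 448 296.96
nut 434 [ 0.5032 -0.1452  0.1179]
spoke 60 448 55.53
spoke 180 369 178.3
spoke 300 443 296.12
```

View pics/wrist16.png

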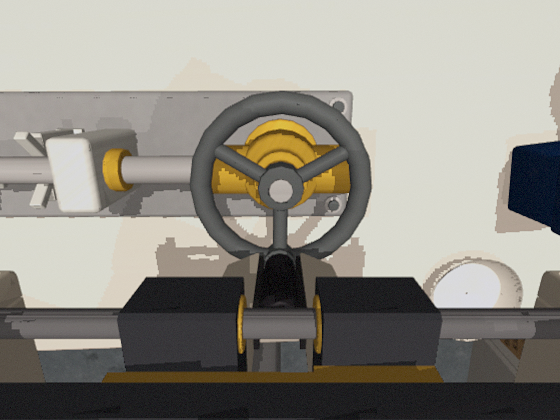

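Both the TCP and the spokes say it's about 0.9° short of the stop orientation. Adding 0.7 mm.

{"op": "arm_command", "data": {"motion": [[[0,0,0,0,0.0015,0,-1],[0,0,0,0,0.0023,0,-1],[0,0,0,0,0.0023,0,-1],[0,0,0,0,0.0023,0,-1]]]}}

```text
time: 29.55
tool_pos: [0.4614, -0.1425, 0.088]
tool_rot: [-3.141, 0.002, -0.045]
contact_force: [1.0, 0.8, 7.8]
opening: 0.0162
```

```bash
python3 - <<'E'
from h import *
c=snap('wrist','17');s=snap('scene','17')
arc(None,0,rows=0)
P=cloud(c);r=np.hypot(P[...,0]-.5035,P[...,1]+.1445)/1e-3
m=(P[...,2]>.103)&(P[...,2]<.116)&(r>20)&(r<34);q=P[m]-[.5035,-.1445,0];an=np.degrees(np.arctan2(q[:,1],q[:,0]))%360
for g in (60,180,300):
    b=an[abs((an-g+180)%360-180)<20];print('spoke',g,b.mean().round(2))
meas(c)
t=snap('top','17');P=cloud(t)
m=(P[...,2]>.1)&(P[...,2]<.135)&(abs(P[...,0]-.515)<.02)&(P[...,1]>.09)&(P[...,1]<.18);print('post top',P[m].mean(0))
crop(s,110,150,330,300,3.6,'pics/sc17.png')
E
```

```text
t 29.65 pos [ 0.4614 -0.1425  0.088 ] ang world 177.3 stand th 359.7 r 0.0422 F [1.2 1.8 8.2] open 0.0159 q6 1.16
spoke 60 55.68
spoke 180 178.47
spoke 300 296.22
headtop 3378 rect [ 0.5079 -0.0227] [0.0271 0.046 ] 88.1575 zmed [0.0846 0.0861]
restLo 2331 rect [0.5095 0.0146] [0.0465 0.0315] 26.1947 zmed [0.0668 0.0705]
plate 16445 rect [ 0.5027 -0.1372] [0.4533 0.0995] 87.4467 zmed [0.0129 0.0152]
table -0.0010370157459505536
post top [0.5166194  0.12411325 0.12053637]
```

View pics/scene17.png

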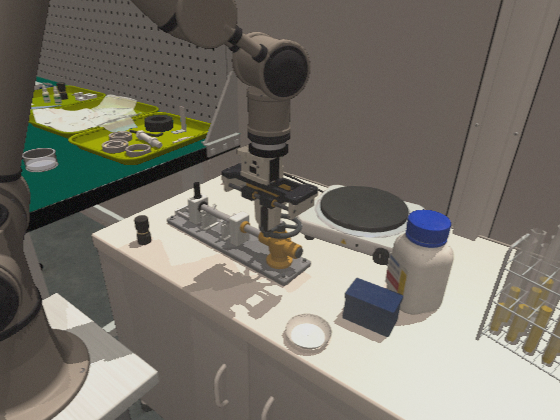

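View pics/sc17.png

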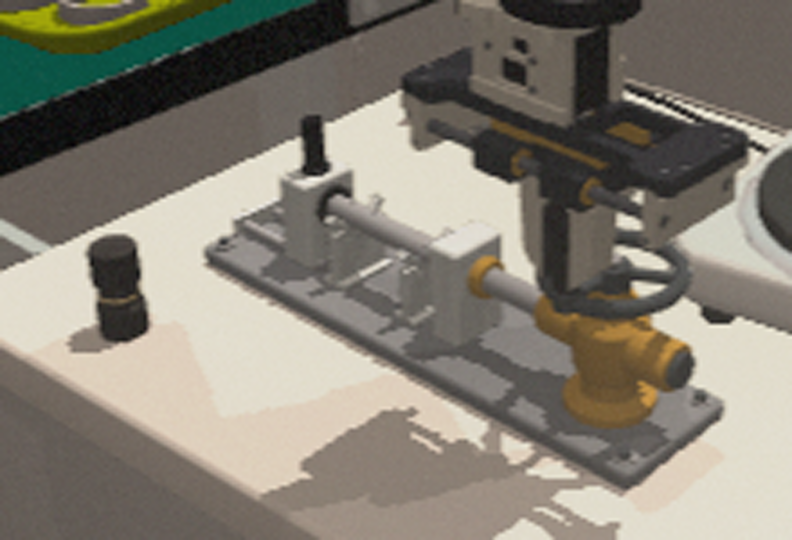

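Drag took up most of that nudge, so I'll give it a slightly larger one. The scene picture shows the tube clamped, and the case, dish and gauge unmoved.

{"op": "arm_command", "data": {"motion": [[[0,0,0,0,0.0015,0,-1],[0,0,0,0,0.0025,0,-1],[0,0,0,0,0.0025,0,-1],[0,0,0,0,0.0025,0,-1]]]}}

```text
time: 30.1
tool_pos: [0.4614, -0.1432, 0.088]
tool_rot: [-3.14, 0.002, -0.045]
contact_force: [2.6, 1.8, 8.5]
opening: 0.0164
```

```bash
python3 - <<'E'
from h import *
c=snap('wrist','18')
arc(None,0,rows=0)
P=cloud(c);r=np.hypot(P[...,0]-.5035,P[...,1]+.1445)/1e-3
m=(P[...,2]>.103)&(P[...,2]<.116)&(r>20)&(r<34);q=P[m]-[.5035,-.1445,0];an=np.degrees(np.arctan2(q[:,1],q[:,0]))%360
for g in (60,180,300):
    b=an[abs((an-g+180)%360-180)<20];print('spoke',g,b.mean().round(2))
# bystanders vs start
for v in('top','scene'):
    a=load(v+'0.npz');b=snap(v,'18')
    for nm,x0,x1,y0,y1,z0,z1 in(("gauge",.34,.43,.12,.22,.02,.08),("dish",.3,.43,-.38,-.25,.005,.03),("case",.4,.52,-.46,-.31,.05,.075)):
        o=[]
        for k in(a,b):
            P=cloud(k);m=(P[...,0]>x0)&(P[...,0]<x1)&(P[...,1]>y0)&(P[...,1]<y1)&(P[...,2]>z0)&(P[...,2]<z1);o.append(P[m].mean(0).round(3).tolist())
        print(v,nm,o)
E
```

```text
t 30.15 pos [ 0.4614 -0.1432  0.088 ] ang world 178.2 stand th 0.6 r 0.0421 F [0.5 0.6 8.4] open 0.0163 q6 1.16
spoke 60 56.61
spoke 180 179.15
spoke 300 297.05
top gauge [[0.381, 0.173, 0.058], [0.381, 0.173, 0.059]]
top dish [[0.37, -0.314, 0.01], [0.37, -0.314, 0.01]]
top case [[0.481, -0.38, 0.062], [0.481, -0.38, 0.062]]
scene gauge [[0.372, 0.166, 0.048], [0.372, 0.166, 0.048]]
scene dish [[0.381, -0.305, 0.011], [0.381, -0.305, 0.011]]
scene case [[0.471, -0.387, 0.062], [0.471, -0.387, 0.062]]
```

The spokes now match the stop orientation within 0.2°, two full turns on, and the bystanders haven't moved. Handing in.

```bash
python3 -c "
from cell import robot
print(robot.hand_in())"
```

```text
the job is handed in; nothing more can be done
None
```

The flow test is set up and handed in at about 30 s of the 72 s allowed; the hand-in reported no verdict.

- **Tube:** I laid the smaller tube in both V rests and clamped it with the tailstock, then let go of both. The post moved to stand y = 123.9 mm, so the slide reads about 0.040. The push reached 13 N, a little over the 5 to 10 N suggested. A final overhead look still showed the post in place.
- **Valve:** I turned the wheel clockwise about 1.42 turns to its stop, where the force rose to 13 N with no further motion. I then backed it off two turns. The spokes now match their stop orientation within 0.2°, and the gripper still holds the crank handle.
- **Bystanders:** The case, dish and gauge match their start positions in both cameras.

**Checks that disagreed:**
- The first tube grasp closed on air without touching the tube. The fingertips really end about 39 mm above the reported TCP, and I corrected for that from the pictures.
- The fixed cameras differed by 4–6 mm, so I relied on the wrist camera.
- After the first back-off the wheel was about 0.9° short, which two small nudges fixed.
- The force reading still shows about 8 N upward on the gripper at the handle; I did not look into it.

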